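Stopper and load the sample caddy, then slide it over the sill into its dock

ROBOT

A 6-joint arm with a two-finger parallel gripper is mounted at the origin on a cart in front of the work surface, level with it; the furniture and walls round the work are solid. World frame = base frame: x ahead of the robot, y to its left, z up, the work surface at z = 0. Lengths are in m, angles in rad, forces in N, time in s.
With the tool pointing down it reaches from about 0.325 to 0.925 m from the base axis. Payload 3.1 kg.
Tool frame: the origin (TCP) lies between the finger pads; the fingertips stand 8 mm ahead of it and the grasp point (between the pads) lies 11 mm behind it (ctrl.tip_extent is the distance from the TCP to the fingertips, in m); x points along the fingers, y is the direction in which the jaws open and shut, and the axes are right-handed (so a half turn about x gives the same grasp; the last joint's range is limited). The gripper opens to 85 mm and grips with 20 to 120 N. Pads are 22 mm wide; open, the fingers measure 114 mm over their backs; the gripper's body (76 mm by 85 mm) begins 54 mm behind the grasp point. The pads swing forward as they close: fully open they stand 13 mm farther back than shut.
Start: joints at [-1.379, 0.217, 1.613, -0, 1.311, -0.112], TCP at [0.187, -0.596, 0.239] pointing down, gripper open.
Joint ranges: [-2.75, 2.75], [-0.78, 2.1], [0.31, 2.55], [-1.13, 4.27], [0.13, 2.63], [-2.58, 2.58]. Speed limits (rad/s): [2.79, 2.79, 3.14, 3.14, 3.14, 3.14].

INTERFACE

Orientations are given as a unit quaternion [w, x, y, z].
In Python, from workcell import ctrl, viewer gives the robot as it stands. The module is installed in compiled form; this text tells all that it offers.
- The arm moves only by the tool arm_command, never from a script. Its argument "plan" is a list of rows, each a list of 7 numbers: the turn, a rotation vector about the tool's x, y, z in rad, then the shift along the tool's x, y, z in cm, then the finger opening in cm, from 0 to 8.54. A call has 1 to 8 rows; each row is the pose to reach, as a shift and turn from the pose measured when the call began, along the tool's axes at that moment; what a row does not reach only later rows make up. A row lasts 1/10 s, in which the tool goes at most 50 mm and 8.59 degrees, less where a joint would pass 70% of its speed; a pose out of reach is approached as far as the arm can. A call with a gripper value outside its range is refused whole. The fingers move at their own pace and stop on an object; "squeeze" is the grip in N (left out, the last holds). Time passes only in rows, so rows that repeat a pose let the fingers close. It gives the time, the measured TCP pose, the force and the opening at its end, in the units of the state.
- ctrl.state(): the state, without advancing time (a new reading comes with each control period).
- viewer.read_camera(name): name is "side" or "top"; returns the picture (400x640x3 uint8, red, green, blue); there is no depth.
- viewer.camera_info(name): a dict with "intrinsics" (3x3 intrinsics, pixels), "k1" (the pictures are not rectified: a ray, as slopes to the right and down, at radius r is drawn at 1 + k1 r^2 times it, then the intrinsics apply), "R" (3x3) and "t" (3): a world point X has camera coordinates R X + t. Camera axes: x right, y down, z forward; pixel columns grow to the right and rows downward; lengths in m; the calibration is good to about 2 mm. A picture is of the moment at which its call begins. camera_info takes no time and is no camera call.
- ctrl.hand_in(): hands the job in, once; it reports no verdict.
The state is a dict: "time": time; "q": joint angles; "qvel": joint speeds; "joint_efforts": joint torques, N m; "eef_pos": TCP position; "orientation": TCP orientation; "contact_force": force on the tool from outside, world axes, zero at the start; "wrist_torque": the same for the moment, N m; "opening": finger opening in m.
Only numpy, scipy, OpenCV 4.12 (cv2) and the standard library are available. Lean on these libraries where they do the work, as an engineer would, in place of code of your own. Each camera call takes 0.05 s, during which the arm holds its last target.

TASK

Get the blue sample caddy ready and put it away: stand every capped vial from the white rack upright in the caddy, one to a cell, and push the black stopper fully home in the neck of the amber flask. Then bring the caddy into the white dock without ever picking it up whole: first lift only its leading end (the one with the white grip fin) onto the dock's sill while the tail stays on the desk, then push it from behind, under the clear roof, until its tail is past the lip and it lies flat in the dock with everything still in place. Keep it close to level, leave the jar, mouse, tape spool and tee fitting alone, and let go at the end.

Things in the scene. Friction and masses are not known exactly. Their poses are not given: they have to be found in the camera images.
- caddy: Open blue plastic caddy, 180 (its x) x 130 mm, loose, about 0.55 kg. Origin: centre of its underside; +x points to its LEADING end (white fin), +z up. Floor 6 mm; walls 24 mm high at the front; tail wall at x = -90 mm 50 mm high, 5 mm thick: push there. Three vial cells in a row near the tail, walls 42 mm above the underside. Amber flask fixed in it at x = +24 mm, y = 0 (body 41 mm dia, neck 35 mm dia).
- caddy_fin (a point): Grip point on the white fin at the leading end: caddy (74, 0, 45) mm. The fin is 24 mm long along caddy x, 12 mm thick along caddy y, top 62 mm above the caddy's underside: pinch it across caddy y.
- caddy_lead (a point): Middle of the lower edge of the caddy's leading end: caddy (90, 0, 0) mm.
- caddy_rear (a point): Middle of the lower edge of the caddy's tail: caddy (-90, 0, 0) mm.
- flask_mouth (a point): Centre of the amber flask's neck rim, caddy (24, 0, 70) mm. Bore 25 mm dia, 26 mm deep, rim 35 mm dia outside.
- cell_0 (a point): Centre of the floor of the vial cell at caddy y = -42 mm: caddy (-46, -42, 6) mm.
- cell_1 (a point): Centre of the floor of the middle vial cell: caddy (-46, 0, 6) mm. Each cell is 41 (caddy x) x 38 mm inside; its walls are 42 mm above the underside, so 22 mm of a vial stands out.
- cell_2 (a point): Centre of the floor of the vial cell at caddy y = +42 mm: caddy (-46, 42, 6) mm.
- dock: Fixed dock. Origin: on the desk under the middle of its lip; +x points INTO the dock (to the robot's left), +z up. Grey plinth: a sheer step 18 mm high (yellow strip at the lip), 215 mm deep. White cheeks from x = 35 mm inwards, 146 mm apart; back wall at x = 205 mm. Clear roof from x = 85 mm inwards, underside 126 mm above the desk: a stopper that is not home will not pass.
- stopper: Black rubber stopper, loose, upright in the white stand at the start. Origin: centre of its narrow lower end; +z to its head. Taper 15 mm dia at the bottom to 21 mm at 24 mm up, then a head 28 mm dia from 24 to 50 mm up; home, the head's underside rests on the flask's rim (origin 24 mm below the rim).
- stand: White block, fixed, 48 x 48 x 30 mm high, with a 25 mm hole that holds the stopper. Origin: centre of its underside.
- vial_1: Sample vial with blue screw cap, loose, standing in the rack: 28 mm dia, 58 mm high (body to 49 mm, cap 24 mm dia above), about 0.03 kg. Origin: centre of its underside, +z up. May be absent.
- vial_2: Sample vial with white screw cap, loose, standing in the rack: 28 mm dia, 58 mm high (body to 49 mm, cap 24 mm dia above), about 0.03 kg. Origin: centre of its underside, +z up. May be absent.
- vial_3: Sample vial with blue screw cap, loose, standing in the rack: 28 mm dia, 58 mm high (body to 49 mm, cap 24 mm dia above), about 0.03 kg. Origin: centre of its underside, +z up. May be absent.
- rack: Low white rack, fixed, 46 (its x) x 136 mm (its y), 24 mm high, floor 5 mm, with three pockets in a row at y = -44, 0, +44 mm, each 38 x 40 mm inside. Origin: centre of its underside.
- sample_jar: Bystander: white jar with red lid, 62 mm dia, 90 mm high. Origin: centre of its underside. Leave alone.
- mouse: Bystander: black computer mouse, 108 x 56 x 38 mm, far left. Leave alone.
- ptfe_tape: Bystander: white spool of thread tape, 51 mm dia, 13 mm high. Leave alone.
- tee_fitting: Bystander: small black tee fitting with blue ends, 33 x 50 x 16 mm, near the front edge at the right. Leave alone.

How it is judged:
By the outcome, as a careful person would: the job done as asked, in the order asked, and still so for the second after the job is handed in, with the robot touching nothing.
Of vial_1, vial_2, vial_3 only 2 to 3 are there at a start; the rules pass over those that are not, and their reading is None.
At some moment in a run one of caddy may be knocked a few centimetres aside while the robot is not near it.
It also fails if it takes over 208 s, if anything falls off the work surface, if the arm or the gripper's body presses on something with over 40 N, if the wrist force passes 120 N, or if a joint passes its speed limit or range.

## Working session

There is one attempt and no reset: what is moved stays moved. The work goes in short steps, Python scripts to look and compute and a tool call to move; the robot and the scene stay as the last step left them, time stands still between calls to the robot, and variables do not carry over. Pictures are saved under pics/ and viewed, and the job is handed in when it is done.

Besides the shell and the picture viewer there is one more tool, called after "Emit:" as name([rows], argument=value, ...), one row to a line, values as JSON. arm_command: Moves the arm, as the interface text tells. Its arguments: {"type":"object","properties":{"plan":{"type":"array","items":{"type":"array","items":{"type":"number"}}},"squeeze":{"type":"number"}},"required":["plan"]}

```bash
mkdir -p pics; ls; cat > h.py <<'E'
import numpy as np, cv2
from workcell import ctrl, viewer
def shot(n,name):
    im=viewer.read_camera(n); cv2.imwrite(f'pics/{name}.png',im[:,:,::-1]); return im
E
python3 - <<'E'
from h import *
s=ctrl.state(); print(s, ctrl.tip_extent)
for n in('top','side'):
    shot(n,n+'0'); print(n,viewer.camera_info(n))
E
```

```text
pics
{'time': 0.0, 'q': array([-1.37922228e+00,  2.17756823e-01,  1.61492203e+00, -1.67539584e-05,
        1.31133638e+00, -1.12212781e-01]), 'qvel': array([ 0.00176094, -0.00151844, -0.00092684,  0.00182533, -0.00130327,
        0.00184246]), 'joint_efforts': array([ 8.72160817e-04, -3.96844018e+01, -3.03852797e+01, -2.04475737e-05,
        9.85586696e-03, -1.04320520e-05]), 'eef_pos': array([ 0.18681496, -0.59558569,  0.23797294]), 'orientation': array([-0.10613816, -0.69892497, -0.10784938,  0.69900436]), 'contact_force': array([-0.86184827,  0.18395588, -0.10184293]), 'wrist_torque': array([ 0.03725284,  0.01258325, -0.00754251]), 'opening': 0.0853884728039792} 0.008
top {'intrinsics': array([[375.33369491,   0.        , 321.20228036],
       [  0.        , 375.33369491, 195.94996167],
       [  0.        ,   0.        ,   1.        ]]), 'k1': 0.01867392739667488, 'R': array([[ 0.01663547, -0.99984817, -0.00518596],
       [-0.97728204, -0.01516354, -0.21139979],
       [ 0.21128906,  0.00858488, -0.97738592]]), 't': array([0.10170406, 0.53239781, 0.94996926])}
side {'intrinsics': array([[386.046483  ,   0.        , 321.13235477],
       [  0.        , 386.046483  , 194.97506405],
       [  0.        ,   0.        ,   1.        ]]), 'k1': -0.09630147707550027, 'R': array([[ 0.00292701, -0.99996131, -0.00829581],
       [-0.55751358,  0.00525513, -0.83015119],
       [ 0.83016266,  0.00705489, -0.55747662]]), 't': array([0.08646906, 0.33780723, 0.83840257])}
```

View pics/top0.png

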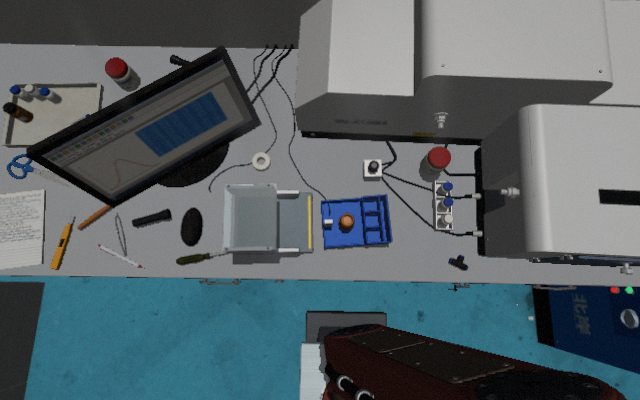

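View pics/side0.png

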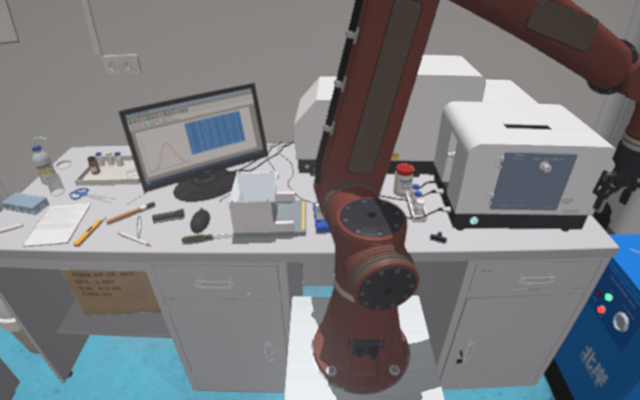

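```bash
cat >> h.py <<'E'
def proj(n,X):
    c=viewer.camera_info(n); p=c['R']@np.asarray(X,float)+c['t']; s=p[:2]/p[2]; s=s*(1+c['k1']*(s@s)); K=c['intrinsics']
    return np.array([K[0,0]*s[0]+K[0,2],K[1,1]*s[1]+K[1,2]])
def ray(n,uv):
    c=viewer.camera_info(n);K=c['intrinsics']; d=np.array([(uv[0]-K[0,2])/K[0,0],(uv[1]-K[1,2])/K[1,1]]); s=d.copy()
    for _ in range(20): s=d/(1+c['k1']*(s@s))
    return -c['R'].T@c['t'], c['R'].T@np.array([s[0],s[1],1.])
def atz(n,uv,z):
    o,d=ray(n,uv); return o+d*(z-o[2])/d[2]
def crop(im,x0,y0,w,h,k,name):
    c=cv2.resize(im[y0:y0+h,x0:x0+w],None,fx=k,fy=k,interpolation=cv2.INTER_CUBIC); 
    c=np.ascontiguousarray(c[:,:,::-1])
    for i in range(0,w,10):
        if (x0+i)%10==0: cv2.line(c,(i*k,0),(i*k,6 if (x0+i)%50 else 16),(0,255,255),1)
        if (x0+i)%20==0: cv2.putText(c,str(x0+i),(i*k,26),0,.4,(0,0,255),1)
    for i in range(0,h,10):
        cv2.line(c,(0,i*k),(6,i*k),(0,255,255),1)
        if (y0+i)%20==0: cv2.putText(c,str(y0+i),(8,i*k+4),0,.4,(0,0,255),1)
    cv2.imwrite(f'pics/{name}.png',c)
E
python3 - <<'E'
from h import *
im=cv2.imread('pics/top0.png')[:,:,::-1]
crop(im,300,140,100,120,5,'c1'); crop(im,350,140,120,120,5,'c2'); crop(im,210,170,120,90,6,'c3')
E
```

```text
(no output)
```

View pics/c1.png

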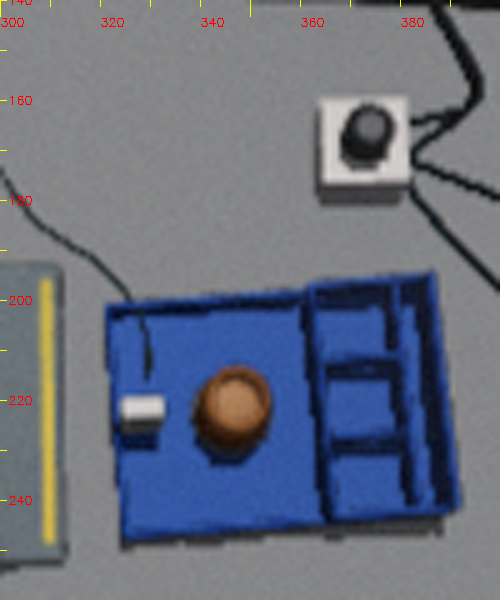

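View pics/c2.png

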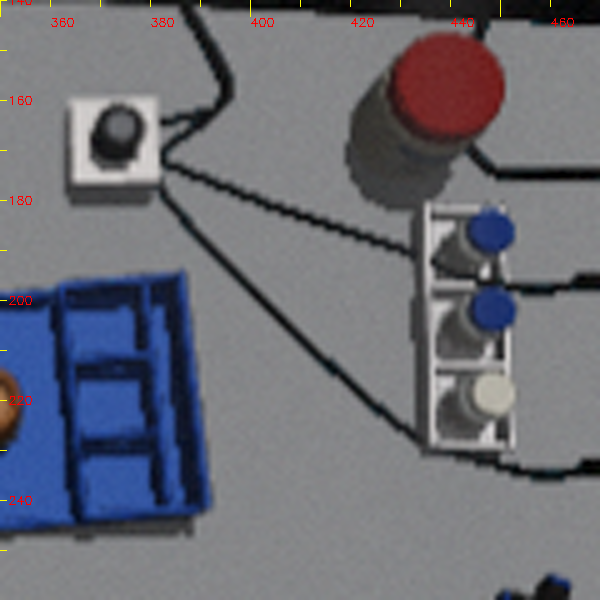

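View pics/c3.png

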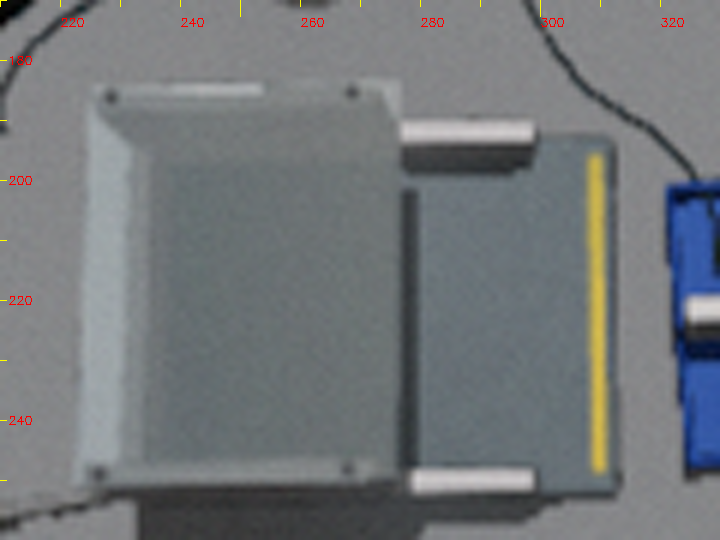

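```bash
cat >> h.py <<'E'
from scipy.optimize import least_squares
def T(p,L):  # p: x,y,yaw
    c,s=np.cos(p[2]),np.sin(p[2]); L=np.atleast_2d(L)*1e-3
    return np.c_[p[0]+c*L[:,0]-s*L[:,1], p[1]+s*L[:,0]+c*L[:,1], L[:,2]+(p[3] if len(p)>3 else 0)]
def fit(p0,L,uv,n='top'):
    f=lambda p:(np.array([proj(n,X) for X in T(p,L)])-uv).ravel()
    r=least_squares(f,p0); return r.x, r.fun.reshape(-1,2)
E
python3 - <<'E'
from h import *
p,r=fit([.5,0,1.57],[[90,-65,24],[90,65,24],[-90,-65,50],[-90,65,50],[74,0,62],[24,0,70]],[[321.3,201],[324.5,247.5],[386.5,195],[392,241.5],[328.5,221.5],[347.3,220]])
print('caddy',p.round(4),r.round(1).tolist())
for z,uv in((18,(311.7,192.5)),(18,(312.8,252)),(18,(309,195.5)),(18,(309.5,248.5))): print('dock',atz('top',uv,z/1000).round(4))
for uv in((433.8,181),(435.2,230),(450.5,181),(452.8,229.5)): print('rack',atz('top',uv,.024).round(4))
for uv in((448.2,186.2),(448.4,202),(448.8,219.2)): print('vial',atz('top',uv,.063).round(4))
print('st',atz('top',(374.6,165.2),.056).round(4))
for uv in((363.8,159.8),(381.5,159.8),(364,176.8),(382,176.8)):print(atz('top',uv,.03).round(4))
print('jar',atz('top',(439.3,157),.09).round(4))
E
```

```text
caddy [0.4675 0.0165 1.6586] [[-0.6, -0.3], [-0.4, 0.4], [0.5, -0.9], [0.4, 0.8], [-0.1, 0.1], [0.2, -0.2]]
dock [0.5486 0.1373 0.018 ]
dock [0.3839 0.1307 0.018 ]
dock [0.5399 0.1447 0.018 ]
dock [0.3931 0.1399 0.018 ]
rack [ 0.5854 -0.2027  0.024 ]
rack [ 0.4482 -0.2001  0.024 ]
rack [ 0.5861 -0.249   0.024 ]
rack [ 0.4504 -0.2476  0.024 ]
vial [ 0.5614 -0.2287  0.063 ]
vial [ 0.5183 -0.2268  0.063 ]
vial [ 0.4723 -0.2253  0.063 ]
st [ 0.6191 -0.0342  0.056 ]
[ 0.6425 -0.0076  0.03  ]
[ 0.6432 -0.0573  0.03  ]
[ 0.593  -0.0078  0.03  ]
[ 0.5937 -0.0579  0.03  ]
jar [ 0.6338 -0.2004  0.09  ]
```

```bash
cat >> h.py <<'E'
from scipy.spatial.transform import Rotation as Ro
def R0():
    q=ctrl.state()['orientation']; return Ro.from_quat([q[1],q[2],q[3],q[0]])
def down(yaw,pitch=0):  # tool x down, tool y at world angle yaw
    y=np.array([np.cos(yaw),np.sin(yaw),0]); x=np.array([0,0,-1.]); return Ro.from_matrix(np.c_[x,y,np.cross(x,y)])
def rows(wps):
    s=ctrl.state(); r0=R0(); m=r0.as_matrix()
    print('t %.2f'%s['time'],'pos',s['eef_pos'].round(4),'yaw %.1f'%np.degrees(np.arctan2(m[1,1],m[0,1])),'x',m[:,0].round(3),'open %.4f'%s['opening'],'F',s['contact_force'].round(1),'q',s['q'].round(2))
    pp=s['eef_pos']; pr=r0
    for p,yaw in wps:
        d=down(np.radians(yaw)); 
        rt=[d,down(np.radians(yaw)+np.pi)]; rt=min(rt,key=lambda R:(r0.inv()*R).magnitude())
        rv=(r0.inv()*rt).as_rotvec(); sh=r0.inv().apply(np.array(p)-s['eef_pos'])*100
        n=max(np.linalg.norm(np.array(p)-pp)/.05,np.degrees((pr.inv()*rt).magnitude())/8.59)
        print([*rv.round(3).tolist(),*sh.round(2).tolist()],'rows %.1f'%n); pp=np.array(p);pr=rt
E
python3 - <<'E'
from h import *
print(atz('top',(480,240),0),atz('top',(482,258),0))
rows([((.25,-.36,.3),-18+0),((.42,-.10,.3),95),((.45,-.20,.2),95)])
E
```

```text
[ 0.42576731 -0.32848466  0.        ] [ 0.37688361 -0.33024385  0.        ]
t 0.10 pos [ 0.1868 -0.5957  0.2381] yaw -72.6 x [-0.     0.002 -1.   ] open 0.0851 F [ 0.1 -0.4 -0. ] q [-1.38  0.22  1.61  0.    1.31 -0.11]
[-0.953, -0.001, 0.002, -6.14, -20.61, -13.08] rows 6.4
[0.217, -0.0, 0.002, -6.09, -40.34, -37.08] rows 7.8
[0.217, -0.0, 0.002, 3.88, -29.87, -36.95] rows 2.9
```

```bash
python3 - <<'E'
from h import *
rows([((.25,-.36,.3),95),((.42,-.10,.3),95)])
E
```

```text
t 0.10 pos [ 0.1868 -0.5957  0.2381] yaw -72.6 x [-0.     0.002 -1.   ] open 0.0851 F [ 0.1 -0.4 -0. ] q [-1.38  0.22  1.61  0.    1.31 -0.11]
[0.217, -0.0, 0.002, -6.14, -20.61, -13.08] rows 5.0
[0.217, -0.0, 0.002, -6.09, -40.34, -37.08] rows 6.2
```

Emit:
arm_command([
  [0.217, 0, 0, -6.1, -20.6, -13.1, 5],
  [0.217, 0, 0, -6.1, -20.6, -13.1, 5],
  [0.217, 0, 0, -6.1, -20.6, -13.1, 5],
  [0.217, 0, 0, -6.1, -20.6, -13.1, 5],
  [0.217, 0, 0, -6.1, -20.6, -13.1, 5],
  [0.217, 0, 0, -6.1, -40.3, -37.1, 5],
  [0.217, 0, 0, -6.1, -40.3, -37.1, 5],
  [0.217, 0, 0, -6.1, -40.3, -37.1, 5],
], squeeze=25)

```text
time: 0.9
eef_pos: [0.332, -0.2343, 0.2995]
orientation: [0.03, 0.707, 0.031, -0.706]
contact_force: [1.4, -1.2, -0.5]
opening: 0.0499
```

```bash
python3 - <<'E'
from h import *
rows([((.4723,-.2253,.15),95),((.4723,-.2253,.05),95)])
E
```

```text
t 0.90 pos [ 0.332  -0.2343  0.2995] yaw -85.1 x [ 0.     0.002 -1.   ] open 0.0499 F [ 1.4 -1.2 -0.5] q [-0.79 -0.33  2.02  0.    1.45  0.7 ]
[-0.002, -0.0, 0.002, 14.95, 0.33, -14.05] rows 4.1
[-0.002, -0.0, 0.002, 24.95, 0.34, -14.04] rows 2.0
```

Emit:
arm_command([
  [0, 0, 0, 14.9, 0.3, -14.0, 5],
  [0, 0, 0, 14.9, 0.3, -14.0, 5],
  [0, 0, 0, 14.9, 0.3, -14.0, 5],
  [0, 0, 0, 14.9, 0.3, -14.0, 5],
  [0, 0, 0, 14.9, 0.3, -14.0, 5],
  [0, 0, 0, 14.9, 0.3, -14.0, 5],
])

```text
time: 1.5
eef_pos: [0.4707, -0.2239, 0.148]
orientation: [-0.029, -0.705, -0.033, 0.708]
contact_force: [0.0, -0.9, 0.1]
opening: 0.0499
```

```bash
python3 - <<'E'
from h import *
im=shot('top','t1'); crop(im,340,140,160,120,5,'t1c'); im=shot('side','s1'); crop(im,340,120,160,120,5,'s1c')
rows([((.4723,-.2253,.15),95),((.4723,-.2253,.05),95)])
E
```

```text
t 1.60 pos [ 0.4717 -0.2256  0.1517] yaw -85.1 x [ 0.001  0.001 -1.   ] open 0.0500 F [ 0.3 -0.2 -0.3] q [-0.58  0.09  1.93  0.    1.12  0.9 ]
[-0.002, -0.001, 0.001, 0.17, -0.02, -0.06] rows 0.0
[-0.002, -0.001, 0.001, 10.17, -0.01, -0.05] rows 2.0
```

View pics/t1c.png

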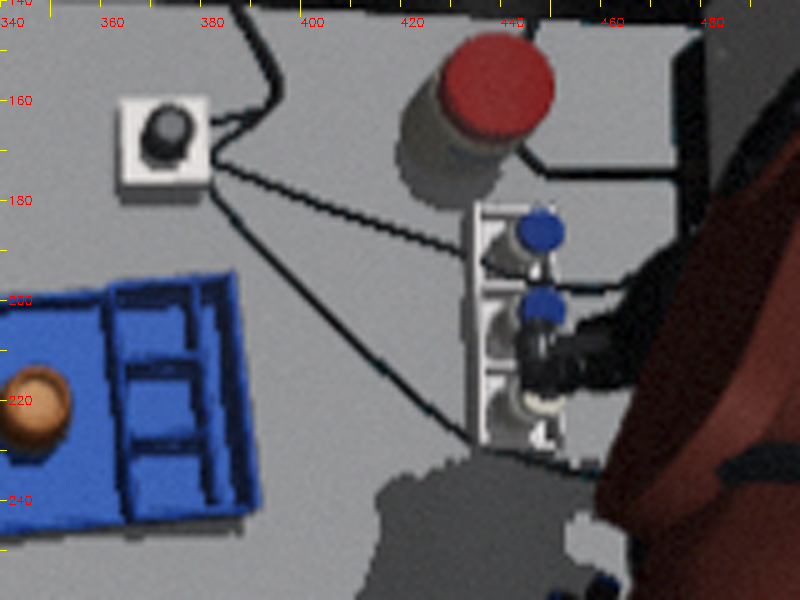

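View pics/s1c.png

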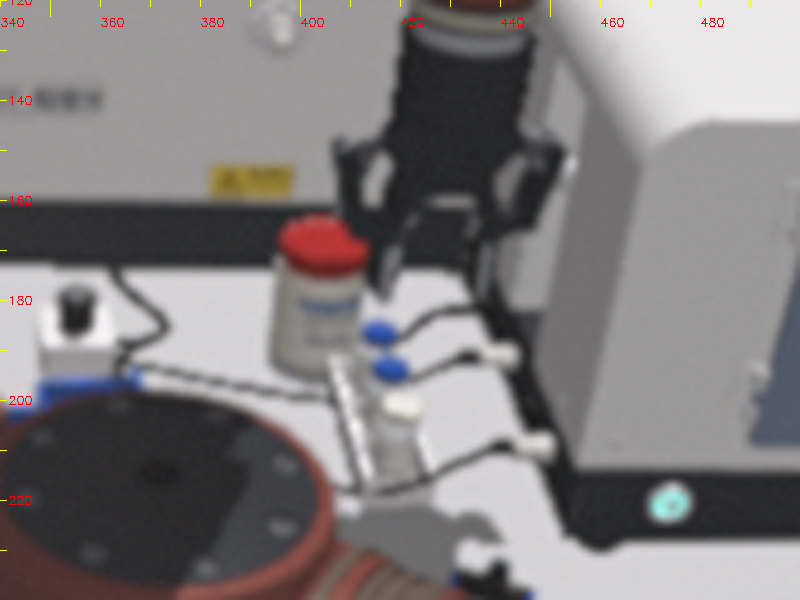

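```bash
python3 - <<'E'
from h import *
for z in (0,.1,.2,.3): print(z,atz('top',(481,220),z).round(3))
for z in (0.05,.1): print(proj('side',(.4717,-.2256,.15)))
E
```

```text
0 [ 0.481 -0.335  0.   ]
0.1 [ 0.466 -0.293  0.1  ]
0.2 [ 0.45  -0.251  0.2  ]
0.3 [ 0.434 -0.209  0.3  ]
[425.63852046 177.94320204]
[425.63852046 177.94320204]
```

Emit:
arm_command([
  [0, 0, 0, 4.0, 0, 0, 5],
  [0, 0, 0, 8, 0, 0, 5],
  [0, 0, 0, 10.1, 0, 0, 5],
  [0, 0, 0, 10.1, 0, 0, 5],
  [0, 0, 0, 10.1, 0, 0, 1.5],
  [0, 0, 0, 10.1, 0, 0, 1.5],
  [0, 0, 0, 10.1, 0, 0, 1.5],
  [0, 0, 0, 10.1, 0, 0, 1.5],
])

```text
time: 2.4
eef_pos: [0.474, -0.2271, 0.0537]
orientation: [0.031, 0.708, 0.029, -0.704]
contact_force: [-1.0, 0.2, 6.1]
opening: 0.0254
```

```bash
python3 - <<'E'
from h import *
im=shot('side','s2'); crop(im,380,130,100,100,6,'s2c')
rows([((.4723,-.2253,.05),95)])
E
```

```text
t 2.45 pos [ 0.474  -0.2271  0.0537] yaw -85.1 x [ 0.006 -0.003 -1.   ] open 0.0251 F [-1.1  0.3  7.1] q [-0.58  0.25  1.97  0.    0.92  0.9 ]
[-0.001, -0.006, -0.003, 0.37, -0.19, 0.16] rows 0.1
```

View pics/s2c.png

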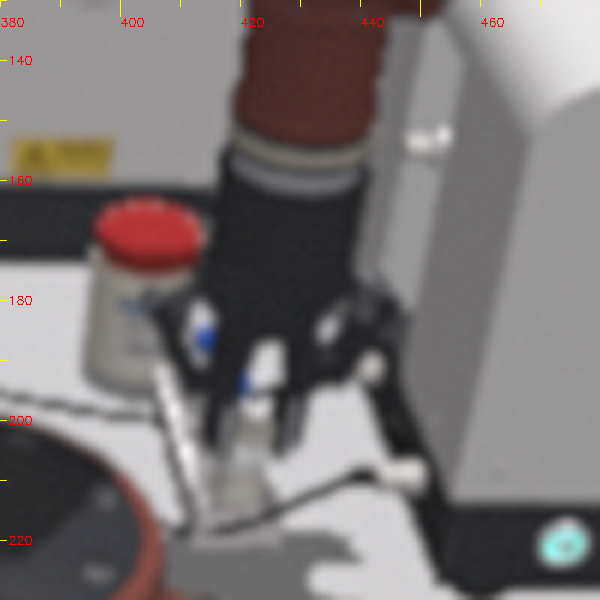

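```bash
python3 - <<'E'
from h import *
for z in (.063,.054,.046,.042,.03,.024): print(z,proj('side',(.4735,-.2265-.018,z)).round(1),proj('side',(.4735,-.2265+.018,z)).round(1),proj('side',(.460,-.2265,z)).round(1))
rows([])
E
```

```text
0.063 [427.6 201.5] [416.1 201.5] [422.8 204. ]
0.054 [427.1 203.8] [415.8 203.9] [422.4 206.4]
0.046 [426.8 205.9] [415.4 206. ] [422.  208.5]
0.042 [426.6 206.9] [415.3 207. ] [421.8 209.5]
0.03 [426. 210.] [414.8 210.1] [421.3 212.6]
0.024 [425.8 211.6] [414.5 211.6] [421.1 214.1]
t 2.45 pos [ 0.474  -0.2271  0.0537] yaw -85.1 x [ 0.006 -0.003 -1.   ] open 0.0251 F [-1.1  0.3  7.1] q [-0.58  0.25  1.97  0.    0.92  0.9 ]
```

Emit:
arm_command([
  [0, 0, 0, 0, 0, 0, 1.5],
  [0, 0, 0, 0, 0, 0, 1.5],
  [0, 0, 0, 0, 0, 0, 1.5],
])

```text
time: 2.75
eef_pos: [0.4741, -0.2271, 0.0539]
orientation: [0.031, 0.709, 0.029, -0.704]
contact_force: [-0.2, 0.3, 1.0]
opening: 0.025
```

Emit:
arm_command([
  [0, 0, 0, -2, 0, 0, 1.5],
  [0, 0, 0, -5, 0, 0, 1.5],
  [0, 0, 0, -8, 0, 0, 1.5],
  [0, 0, 0, -10, 0, 0, 1.5],
  [0, 0, 0, -10, 0, 0, 1.5],
])

```text
time: 3.25
eef_pos: [0.4757, -0.2281, 0.1573]
orientation: [0.033, 0.711, 0.028, -0.702]
contact_force: [0.4, -0.3, 0.3]
opening: 0.0252
```

```bash
python3 - <<'E'
from h import *
im=shot('side','s3'); crop(im,380,130,100,100,6,'s3c')
rows([((.4723,-.2253,.05),95)])
print(proj('side',(.473,-.226,.15)))
E
```

```text
t 3.30 pos [ 0.4744 -0.2273  0.1551] yaw -85.1 x [ 0.009 -0.005 -1.   ] open 0.0253 F [ 0.1 -0.1 -0.7] q [-0.58  0.09  1.92  0.    1.12  0.9 ]
[-0.001, -0.008, -0.005, 10.51, -0.28, 0.28] rows 2.1
[425.67431901 177.71629085]
```

View pics/s3c.png

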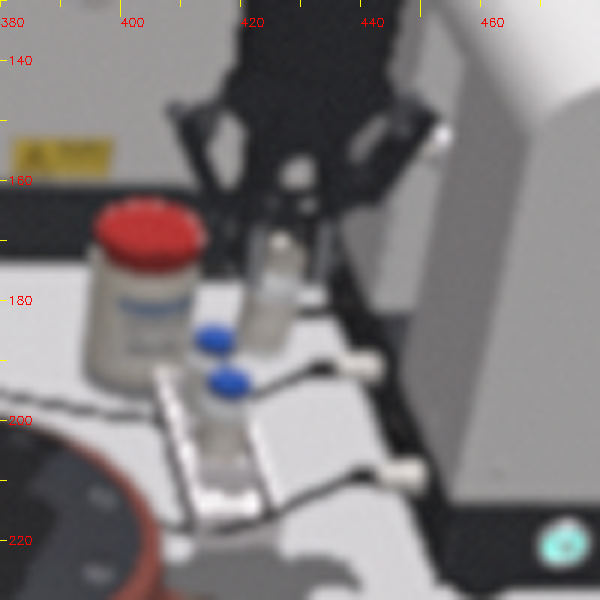

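```bash
python3 - <<'E'
from h import *
for z in (.155,.165,.12,.11,.105,.1): print(z,proj('side',(.4744-.0,-.2273,z)).round(1),proj('side',(.4744-.014,-.2273,z)).round(1))
E
```

```text
0.155 [426.2 176. ] [427.3 178.5]
0.165 [426.7 173.2] [427.8 175.6]
0.12 [424.6 185.9] [425.6 188.4]
0.11 [424.2 188.7] [425.2 191.2]
0.105 [423.9 190.1] [424.9 192.6]
0.1 [423.7 191.4] [424.7 194. ]
```

```bash
cat >> h.py <<'E'
CAD=np.array([0.4675,0.0165,1.6586])
def cp(L,cad=None): return T(CAD if cad is None else cad,L)[0]
E
python3 - <<'E'
from h import *
im=shot('top','t2'); crop(im,290,140,160,120,5,'t2c')
c=cp([-46,42,6]);print(c, cp([-46,0,6]),cp([-46,-42,6]),cp([24,0,70]))
rows([((c[0]+.001,c[1],.16),95),((c[0]+.001,c[1],.062),95)])
E
```

```text
[ 0.42969558 -0.03300581  0.006     ] [ 0.47153378 -0.0293228   0.006     ] [ 0.51337199 -0.02563978  0.006     ] [0.46539542 0.04040755 0.07      ]
t 3.35 pos [ 0.4733 -0.2266  0.1534] yaw -85.1 x [ 0.006 -0.003 -1.   ] open 0.0246 F [-0.5  0.3 -0.6] q [-0.58  0.09  1.93  0.    1.12  0.9 ]
[-0.001, -0.006, -0.003, -0.73, -19.65, 2.58] rows 4.0
[-0.001, -0.006, -0.003, 9.07, -19.68, 2.63] rows 2.0
```

View pics/t2c.png

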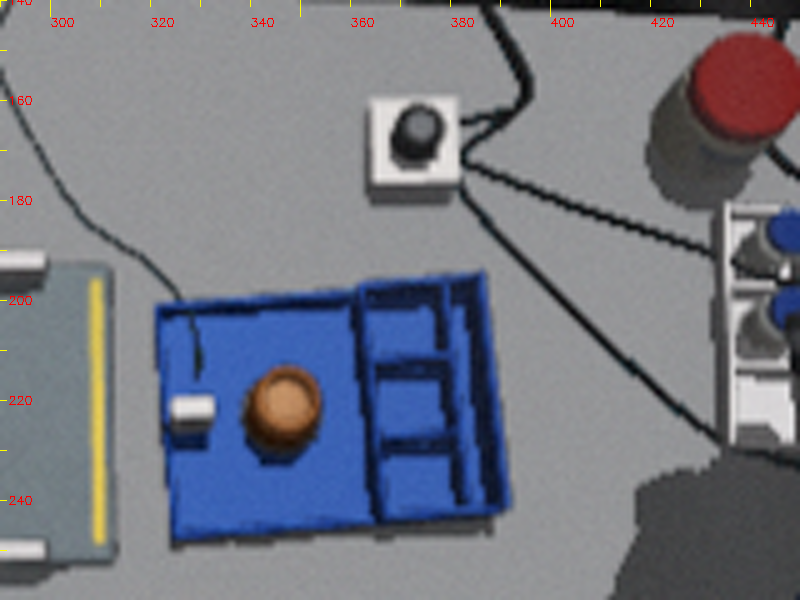

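Emit:
arm_command([
  [0, 0, 0, -0.7, -4, 0.5, 1.5],
  [0, 0, 0, -0.7, -8, 1.0, 1.5],
  [0, 0, 0, -0.7, -12, 1.6, 1.5],
  [0, 0, 0, -0.7, -16, 2.1, 1.5],
  [0, 0, 0, -0.7, -18.5, 2.4, 1.5],
  [0, 0, 0, -0.7, -19.7, 2.6, 1.5],
  [0, 0, 0, -0.7, -19.7, 2.6, 1.5],
  [0, 0, 0, -0.7, -19.7, 2.6, 1.5],
])

```text
time: 4.15
eef_pos: [0.4303, -0.0331, 0.159]
orientation: [0.032, 0.708, 0.029, -0.705]
contact_force: [0.5, -0.0, 0.6]
opening: 0.0252
```

```bash
python3 - <<'E'
from h import *
im=shot('top','t3'); crop(im,300,150,120,110,6,'t3c')
c=cp([-46,42,6])
rows([((c[0]+.001,c[1],.16),95),((c[0]+.001,c[1],.06),95)])
E
```

```text
t 4.20 pos [ 0.4306 -0.0334  0.1593] yaw -85.1 x [ 0.005 -0.003 -1.   ] open 0.0253 F [ 0.3 -1.  -0. ] q [-0.24 -0.12  2.13 -0.    1.13  1.25]
[-0.002, -0.005, -0.004, -0.07, -0.04, -0.01] rows 0.0
[-0.002, -0.005, -0.004, 9.93, -0.08, 0.04] rows 2.0
```

View pics/t3c.png

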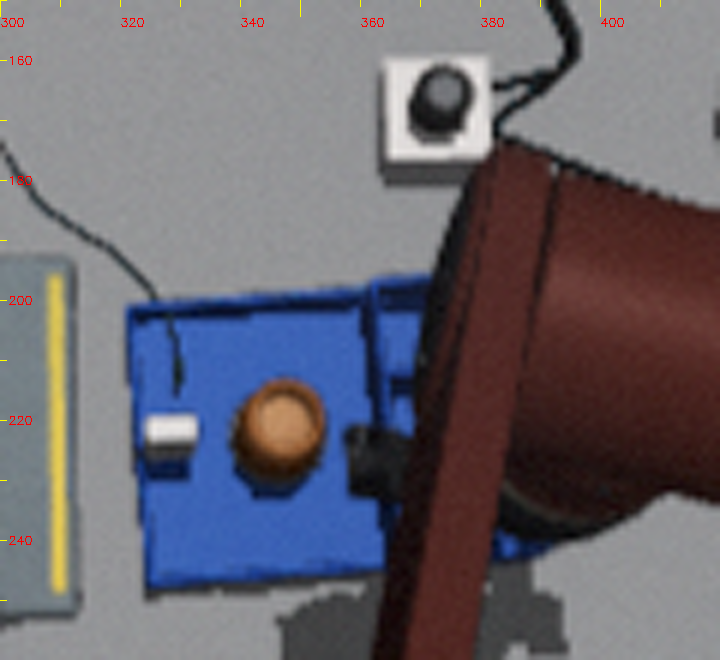

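Emit:
arm_command([
  [0, 0, 0, 4, 0, 0, 1.5],
  [0, 0, 0, 7, -0.1, 0, 1.5],
  [0, 0, 0, 9.0, -0.1, 0, 1.5],
  [0, 0, 0, 9.9, -0.1, 0, 1.5],
  [0, 0, 0, 9.9, -0.1, 0, 1.5],
  [0, 0, 0, 9.9, -0.1, 0, 1.5],
])

```text
time: 4.8
eef_pos: [0.4321, -0.0335, 0.0611]
orientation: [0.031, 0.709, 0.028, -0.704]
contact_force: [0.0, 0.0, 0.2]
opening: 0.0247
```

```bash
python3 - <<'E'
from h import *
rows([])
im=shot('side','s4'); crop(im,310,150,90,90,7,'s4c')
E
```

```text
t 4.80 pos [ 0.4321 -0.0335  0.0611] yaw -85.2 x [ 0.007 -0.004 -1.   ] open 0.0247 F [0.  0.  0.2] q [-0.24  0.05  2.18 -0.    0.9   1.25]
```

View pics/s4c.png

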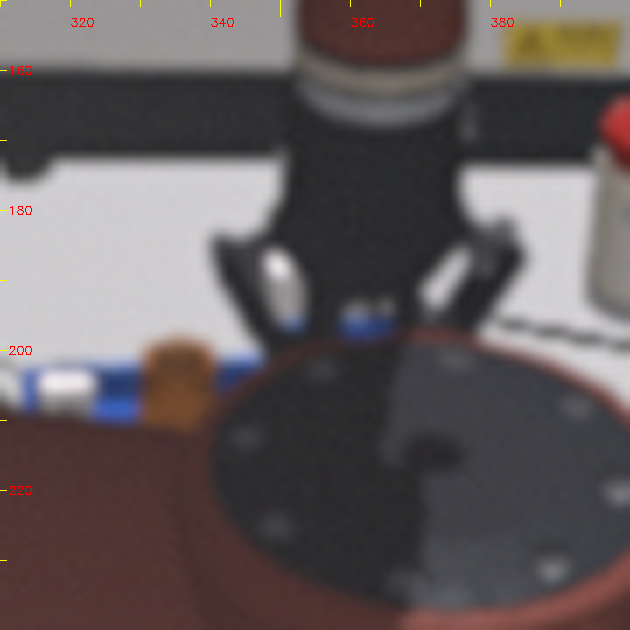

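Emit:
arm_command([
  [0, 0, 0, 0.3, 0, 0.1, 1.5],
  [0, 0, 0, 0.5, 0, 0.1, 1.5],
  [0, 0, 0, 0.7, 0, 0.1, 1.5],
  [0, 0, 0, 0.7, 0, 0.1, 1.5],
])

```text
time: 5.25
eef_pos: [0.4321, -0.0336, 0.0549]
orientation: [0.032, 0.71, 0.028, -0.703]
contact_force: [0.3, 0.0, 2.1]
opening: 0.0249
```

Emit:
arm_command([
  [0, 0, 0, 0, 0, 0, 3.8],
  [0, 0, 0, 0, 0, 0, 3.8],
  [0, 0, 0, -1, 0, 0, 3.8],
  [0, 0, 0, -4, 0, 0, 3.8],
  [0, 0, 0, -9, 0, 0, 5],
  [0, 0, 0, -10, 0, 0, 5],
])

```text
time: 5.85
eef_pos: [0.4353, -0.0342, 0.1612]
orientation: [0.033, 0.713, 0.027, -0.699]
contact_force: [0.6, 0.5, 0.3]
opening: 0.0499
```

```bash
python3 - <<'E'
from h import *
rows([((.5183,-.2268,.16),95)])
E
```

```text
t 5.85 pos [ 0.4353 -0.0342  0.1612] yaw -85.1 x [ 0.02  -0.007 -1.   ] open 0.0499 F [0.6 0.5 0.3] q [-0.24 -0.13  2.13 -0.    1.12  1.25]
[-0.002, -0.019, -0.009, 0.42, 19.9, -6.63] rows 4.2
```

Emit:
arm_command([
  [0, -0.019, -0.009, 0.4, 4, -1.3, 5],
  [0, -0.019, -0.009, 0.4, 8, -2.7, 5],
  [0, -0.019, -0.009, 0.4, 12, -4, 5],
  [0, -0.019, -0.009, 0.4, 16, -5.3, 5],
  [0, -0.019, -0.009, 0.4, 18.5, -6.2, 5],
  [0, -0.019, -0.009, 0.4, 19.9, -6.6, 5],
  [0, -0.019, -0.009, 0.4, 19.9, -6.6, 5],
  [0, -0.019, -0.009, 0.4, 19.9, -6.6, 5],
])

```text
time: 6.65
eef_pos: [0.5172, -0.2258, 0.1597]
orientation: [-0.029, -0.706, -0.031, 0.707]
contact_force: [0.7, 0.4, -0.2]
opening: 0.0496
```

```bash
python3 - <<'E'
from h import *
im=shot('top','t4'); crop(im,310,150,150,110,5,'t4c')
rows([((.5183,-.2268,.055),95)])
E
```

```text
t 6.70 pos [ 0.5171 -0.2254  0.1597] yaw -85.1 x [-0.001  0.002 -1.   ] open 0.0496 F [-1.1 -0.1  0. ] q [-0.54  0.17  1.82  0.    1.15  0.95]
[-0.002, 0.001, 0.002, 10.47, 0.17, -0.11] rows 2.1
```

View pics/t4c.png

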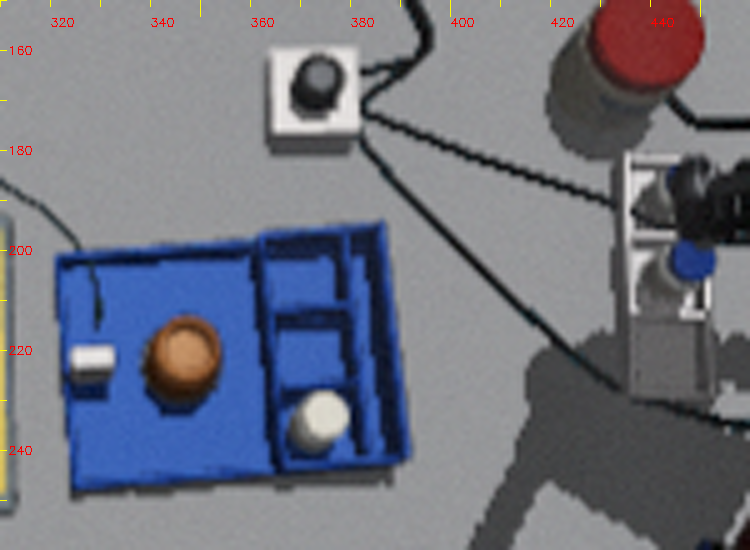

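Emit:
arm_command([
  [0, 0, 0, 4.0, 0.1, 0, 5],
  [0, 0, 0, 8, 0.1, 0, 5],
  [0, 0, 0, 10.4, 0.1, 0, 5],
  [0, 0, 0, 10.4, 0.1, 0, 5],
  [0, 0, 0, 10.4, 0.1, 0, 1.5],
  [0, 0, 0, 10.4, 0.1, 0, 1.5],
  [0, 0, 0, 10.4, 0.1, 0, 1.5],
  [0, 0, 0, 10.4, 0.1, 0, 1.5],
])

```text
time: 7.5
eef_pos: [0.5186, -0.2269, 0.0578]
orientation: [0.03, 0.707, 0.03, -0.706]
contact_force: [0.2, 1.2, 2.5]
opening: 0.0226
```

Emit:
arm_command([
  [0, 0, 0, 0, 0, 0, 1.5],
  [0, 0, 0, 0, 0, 0, 1.5],
  [0, 0, 0, -3, 0, 0, 1.5],
  [0, 0, 0, -7, 0, 0, 1.5],
  [0, 0, 0, -10, 0, 0, 1.5],
  [0, 0, 0, -10, 0, 0, 1.5],
])

```text
time: 8.1
eef_pos: [0.5219, -0.229, 0.1637]
orientation: [0.032, 0.711, 0.028, -0.702]
contact_force: [1.2, -0.3, 0.4]
opening: 0.0222
```

```bash
python3 - <<'E'
from h import *
c=cp([-46,0,6])
im=shot('side','s5'); crop(im,380,130,100,100,6,'s5c')
rows([((c[0],c[1],.16),95),((c[0],c[1],.06),95)])
E
```

```text
t 8.15 pos [ 0.5202 -0.2281  0.1609] yaw -85.1 x [ 0.008 -0.003 -1.   ] open 0.0225 F [0.  0.1 0. ] q [-0.54  0.17  1.82  0.    1.14  0.95]
[-0.002, -0.007, -0.004, -0.01, -20.22, 3.15] rows 4.1
[-0.002, -0.007, -0.004, 9.99, -20.26, 3.23] rows 2.0
```

View pics/s5c.png

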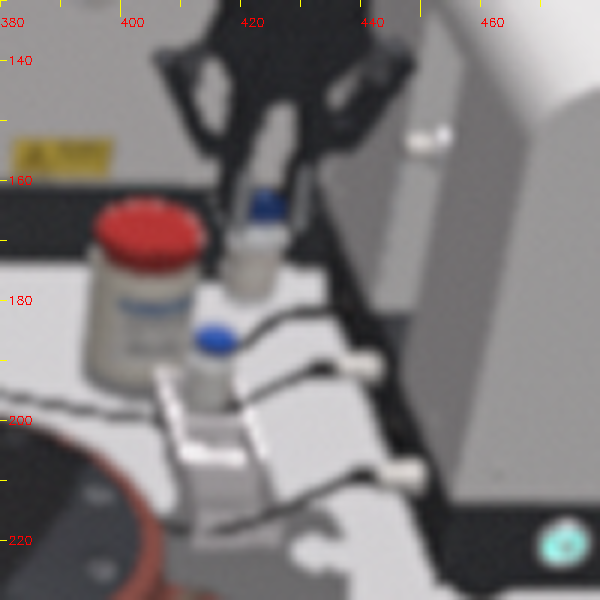

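Emit:
arm_command([
  [0, 0, 0, 0, -4, 0.6, 1.5],
  [0, 0, 0, 0, -8, 1.2, 1.5],
  [0, 0, 0, 0, -12, 1.8, 1.5],
  [0, 0, 0, 0, -16, 2.5, 1.5],
  [0, 0, 0, 0, -19, 3.0, 1.5],
  [0, 0, 0, 0, -20.2, 3.2, 1.5],
  [0, 0, 0, 0, -20.2, 3.2, 1.5],
  [0, 0, 0, 0, -20.2, 3.2, 1.5],
])

```text
time: 8.95
eef_pos: [0.471, -0.0302, 0.1593]
orientation: [0.032, 0.709, 0.029, -0.704]
contact_force: [-0.1, 0.1, 0.2]
opening: 0.0225
```

```bash
python3 - <<'E'
from h import *
c=cp([-46,0,6])
im=shot('top','t5'); crop(im,310,150,120,110,6,'t5c')
rows([((c[0],c[1],.16),95),((c[0],c[1],.058),95)])
E
```

```text
t 9.00 pos [ 0.4713 -0.0305  0.1595] yaw -85.1 x [ 0.007 -0.004 -1.   ] open 0.0225 F [ 0.2  0.1 -0.6] q [-0.21 -0.03  2.04 -0.    1.12  1.27]
[-0.002, -0.007, -0.004, -0.05, -0.12, -0.03] rows 0.1
[-0.002, -0.007, -0.004, 10.15, -0.16, 0.04] rows 2.0
```

View pics/t5c.png

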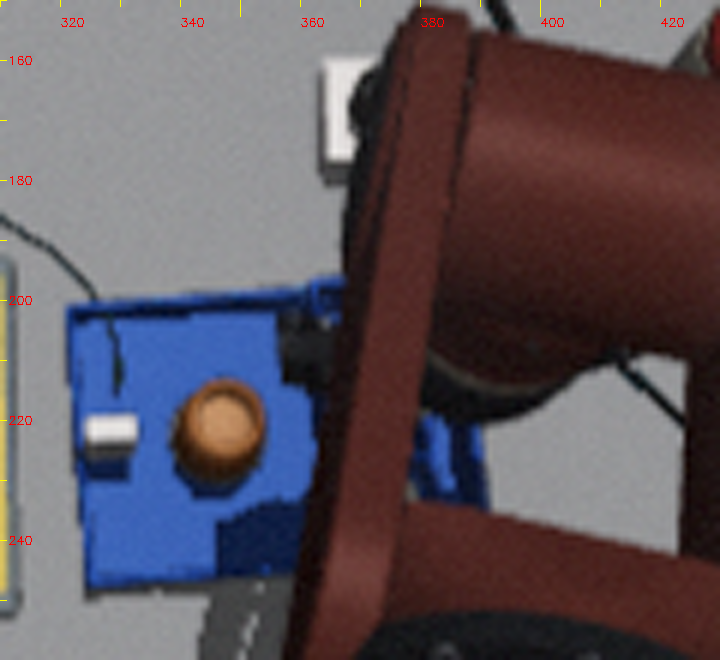

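Emit:
arm_command([
  [0, 0, 0, 4, -0.1, 0, 1.5],
  [0, 0, 0, 7, -0.1, 0, 1.5],
  [0, 0, 0, 9.0, -0.1, 0, 1.5],
  [0, 0, 0, 9.9, -0.1, 0, 1.5],
  [0, 0, 0, 10.2, -0.1, 0, 1.5],
  [0, 0, 0, 10.3, -0.1, 0, 1.5],
  [0, 0, 0, 10.3, -0.1, 0, 1.5],
])

```text
time: 9.7
eef_pos: [0.4736, -0.0308, 0.0589]
orientation: [0.031, 0.709, 0.028, -0.704]
contact_force: [-3.7, 2.0, 10.6]
opening: 0.0226
```

Emit:
arm_command([
  [0, 0, 0, 0, 0, 0, 3.8],
  [0, 0, 0, 0, 0, 0, 3.8],
  [0, 0, 0, -1, 0, 0, 3.8],
  [0, 0, 0, -4, 0, 0, 3.8],
  [0, 0, 0, -9, 0, 0, 5],
  [0, 0, 0, -10, 0, 0, 5],
])

```text
time: 10.3
eef_pos: [0.477, -0.0315, 0.1653]
orientation: [0.032, 0.713, 0.027, -0.7]
contact_force: [1.4, -1.1, 1.3]
opening: 0.0499
```

```bash
python3 - <<'E'
from h import *
rows([((.5614,-.2287,.16),95)])
E
```

```text
t 10.30 pos [ 0.477  -0.0315  0.1653] yaw -85.2 x [ 0.019 -0.006 -1.   ] open 0.0499 F [ 1.4 -1.1  1.3] q [-0.21 -0.03  2.03 -0.    1.12  1.28]
[-0.004, -0.019, -0.007, 0.81, 20.35, -6.75] rows 4.3
```

Emit:
arm_command([
  [0, -0.019, -0.009, 0.4, 4, -1.3, 5],
  [0, -0.019, -0.009, 0.4, 8, -2.7, 5],
  [0, -0.019, -0.009, 0.4, 12, -4, 5],
  [0, -0.019, -0.009, 0.4, 16, -5.3, 5],
  [0, -0.019, -0.009, 0.8, 19, -6.3, 5],
  [0, -0.019, -0.009, 0.8, 20.3, -6.7, 5],
  [0, -0.019, -0.009, 0.8, 20.3, -6.7, 5],
  [0, -0.019, -0.009, 0.8, 20.3, -6.7, 5],
])

```text
time: 11.1
eef_pos: [0.5602, -0.2272, 0.1598]
orientation: [-0.028, -0.706, -0.031, 0.707]
contact_force: [-1.3, 0.3, -0.5]
opening: 0.05
```

```bash
python3 - <<'E'
from h import *
im=shot('top','t6'); crop(im,310,150,150,110,5,'t6c')
rows([((.5614,-.2287,.058),95)])
E
```

```text
t 11.15 pos [ 0.5601 -0.2268  0.1598] yaw -85.2 x [-0.001  0.003 -1.   ] open 0.0503 F [0.3 0.5 1.3] q [-0.5   0.25  1.73  0.    1.16  0.98]
[-0.003, 0.001, 0.003, 10.18, 0.23, -0.12] rows 2.0
```

View pics/t6c.png

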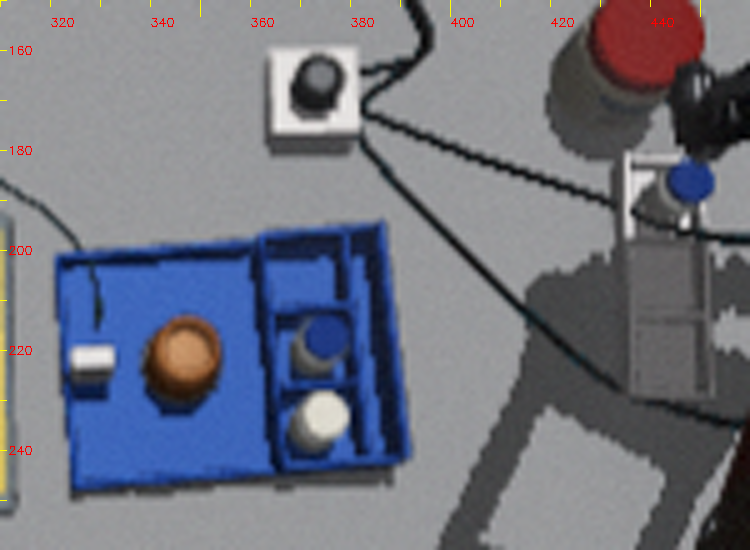

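Emit:
arm_command([
  [0, 0, 0, 4.0, 0.2, -0.1, 5],
  [0, 0, 0, 8, 0.2, -0.1, 5],
  [0, 0, 0, 10.2, 0.2, -0.1, 5],
  [0, 0, 0, 10.2, 0.2, -0.1, 5],
  [0, 0, 0, 10.2, 0.2, -0.1, 1.5],
  [0, 0, 0, 10.2, 0.2, -0.1, 1.5],
  [0, 0, 0, 10.2, 0.2, -0.1, 1.5],
  [0, 0, 0, 10.2, 0.2, -0.1, 1.5],
])

```text
time: 11.95
eef_pos: [0.5627, -0.229, 0.0601]
orientation: [0.029, 0.707, 0.03, -0.706]
contact_force: [0.4, 0.4, 3.5]
opening: 0.0224
```

Emit:
arm_command([
  [0, 0, 0, 0, 0, 0, 1.5],
  [0, 0, 0, 0, 0, 0, 1.5],
  [0, 0, 0, -3, 0, 0, 1.5],
  [0, 0, 0, -7, 0, 0, 1.5],
  [0, 0, 0, -10, 0, 0, 1.5],
  [0, 0, 0, -10, 0, 0, 1.5],
])

```text
time: 12.55
eef_pos: [0.5661, -0.2312, 0.1663]
orientation: [0.031, 0.711, 0.028, -0.702]
contact_force: [1.2, -0.7, 0.4]
opening: 0.0224
```

```bash
python3 - <<'E'
from h import *
c=cp([-46,-42,6])
im=shot('side','s6'); crop(im,380,120,100,100,6,'s6c')
rows([((c[0],c[1],.165),95),((c[0],c[1],.06),95)])
E
```

```text
t 12.60 pos [ 0.5644 -0.2303  0.1633] yaw -85.2 x [ 0.008 -0.002 -1.   ] open 0.0221 F [-0.5  0.2 -1.2] q [-0.5   0.25  1.72  0.    1.16  0.98]
[-0.003, -0.007, -0.003, -0.25, -20.82, 3.36] rows 4.2
[-0.003, -0.007, -0.003, 10.25, -20.85, 3.44] rows 2.1
```

View pics/s6c.png

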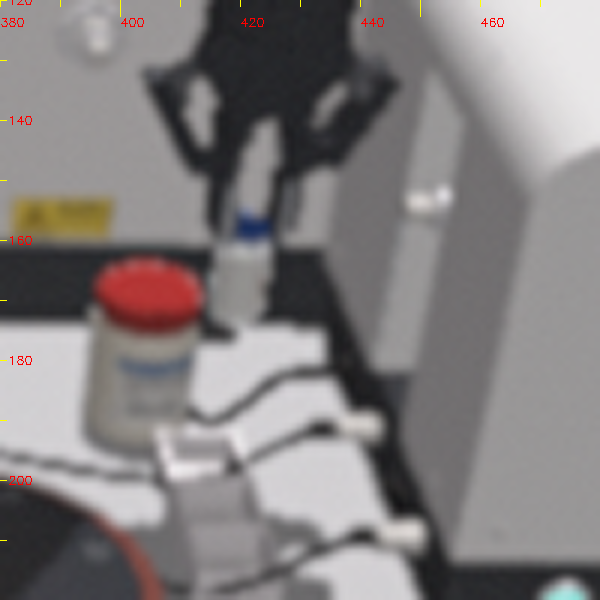

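Emit:
arm_command([
  [0, 0, 0, -0.2, -4, 0.6, 1.5],
  [0, 0, 0, -0.2, -8, 1.2, 1.5],
  [0, 0, 0, -0.2, -12, 1.9, 1.5],
  [0, 0, 0, -0.2, -16, 2.6, 1.5],
  [0, 0, 0, -0.2, -19.5, 3.2, 1.5],
  [0, 0, 0, -0.2, -20.8, 3.4, 1.5],
  [0, 0, 0, -0.2, -20.8, 3.4, 1.5],
  [0, 0, 0, -0.2, -20.8, 3.4, 1.5],
])

```text
time: 13.4
eef_pos: [0.5129, -0.0265, 0.1638]
orientation: [0.031, 0.709, 0.029, -0.704]
contact_force: [0.3, -0.1, -1.1]
opening: 0.0221
```

```bash
python3 - <<'E'
from h import *
c=cp([-46,-42,6])
im=shot('top','t7'); crop(im,310,150,120,110,6,'t7c')
rows([((c[0],c[1],.063),95)])
E
```

```text
t 13.45 pos [ 0.5132 -0.0269  0.164 ] yaw -85.2 x [ 0.007 -0.003 -1.   ] open 0.0221 F [-0.7  0.1  0. ] q [-0.19  0.06  1.94 -0.    1.13  1.3 ]
[-0.004, -0.007, -0.003, 10.1, -0.16, 0.05] rows 2.0
```

View pics/t7c.png

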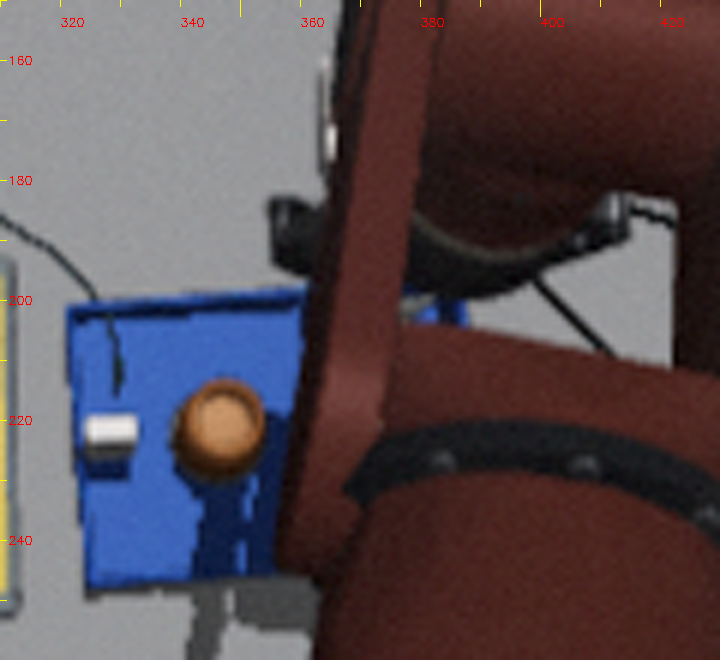

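Caddy still in place; lower and release the third vial.

Emit:
arm_command([
  [0, 0, 0, 4, -0.1, 0, 1.5],
  [0, 0, 0, 7, -0.1, 0, 1.5],
  [0, 0, 0, 9.0, -0.1, 0, 1.5],
  [0, 0, 0, 9.9, -0.1, 0, 1.5],
  [0, 0, 0, 10.2, -0.1, 0, 1.5],
  [0, 0, 0, 10.4, -0.1, 0, 1.5],
  [0, 0, 0, 10.4, -0.1, 0, 1.5],
])

```text
time: 14.15
eef_pos: [0.5154, -0.0268, 0.0614]
orientation: [0.031, 0.71, 0.028, -0.703]
contact_force: [-0.3, 0.8, -0.7]
opening: 0.0225
```

Emit:
arm_command([
  [0, 0, 0, 0, 0, 0, 3.8],
  [0, 0, 0, 0, 0, 0, 3.8],
  [0, 0, 0, -1, 0, 0, 3.8],
  [0, 0, 0, -4, 0, 0, 3.8],
  [0, 0, 0, -9, 0, 0, 5],
  [0, 0, 0, -10, 0, 0, 5],
])

```text
time: 14.75
eef_pos: [0.5188, -0.0272, 0.1685]
orientation: [0.032, 0.714, 0.027, -0.699]
contact_force: [0.8, -0.4, 1.1]
opening: 0.0496
```

```bash
python3 - <<'E'
from h import *
rows([((.56,-.12,.2),95),((.6191,-.0342,.13),95)])
E
```

```text
t 14.75 pos [ 0.5188 -0.0272  0.1685] yaw -85.2 x [ 0.022 -0.006 -1.   ] open 0.0496 F [ 0.8 -0.4  1.1] q [-0.19  0.05  1.94 -0.    1.13  1.3 ]
[-0.004, -0.022, -0.007, -3.01, 9.61, -3.4] rows 2.1
[-0.004, -0.022, -0.007, 4.07, 1.5, -9.85] rows 2.5
```

Emit:
arm_command([
  [0, -0.022, -0.007, 0, 0.5, -3, 5],
  [0, -0.022, -0.007, 1, 1, -6, 5],
  [0, -0.022, -0.007, 3, 1.3, -8.5, 5],
  [0, -0.022, -0.007, 4, 1.5, -9.8, 5],
  [0, -0.022, -0.007, 4, 1.5, -9.8, 5],
  [0, -0.022, -0.007, 4, 1.5, -9.8, 5],
])

```text
time: 15.35
eef_pos: [0.618, -0.034, 0.1306]
orientation: [-0.03, -0.706, -0.029, 0.707]
contact_force: [0.4, 0.4, -0.1]
opening: 0.05
```

```bash
python3 - <<'E'
from h import *
im=shot('top','t8'); crop(im,310,130,130,120,6,'t8c')
im=shot('side','s8'); crop(im,310,120,110,100,6,'s8c')
rows([((.6191,-.0342,.045),95)])
E
```

```text
t 15.45 pos [ 0.6182 -0.0341  0.1315] yaw -85.2 x [ 0.    -0.001 -1.   ] open 0.0501 F [ 0.4 -0.5  1. ] q [-0.17  0.31  1.71 -0.    1.12  1.32]
[-0.004, -0.0, -0.001, 8.65, 0.01, -0.09] rows 1.7
```

View pics/t8c.png

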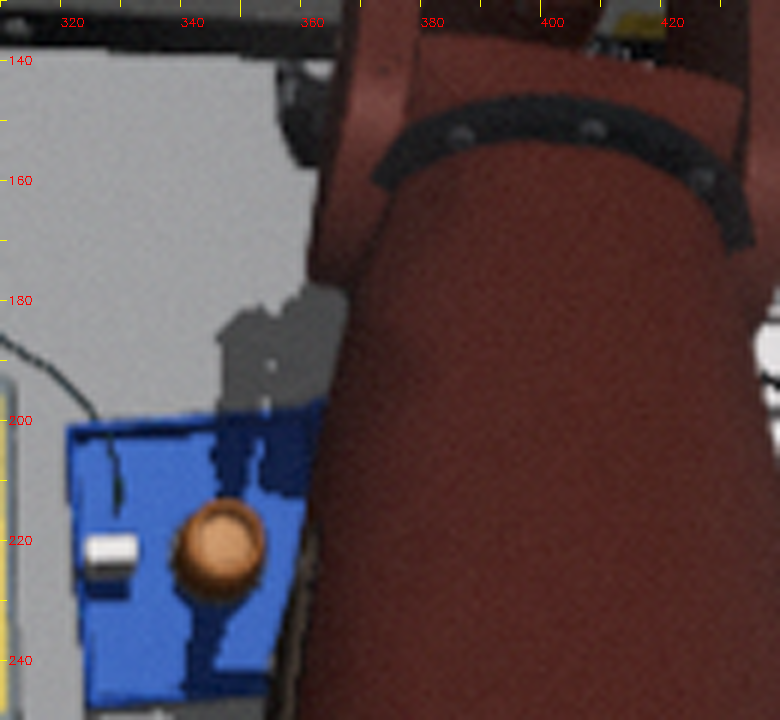

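View pics/s8c.png

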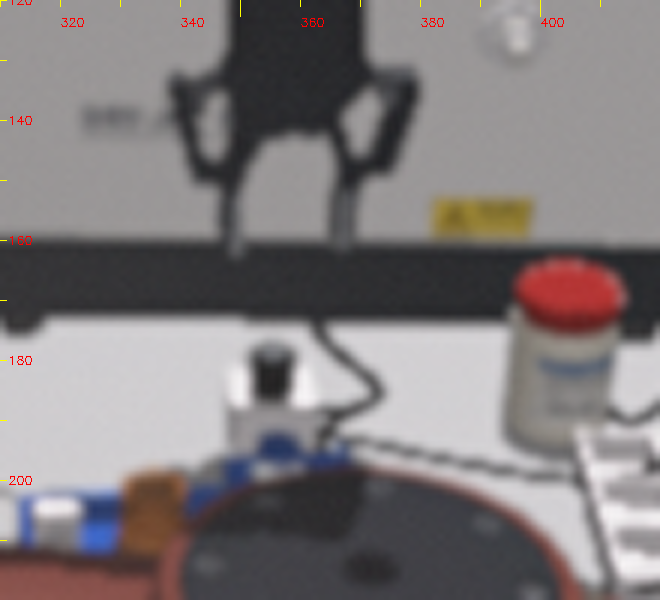

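Emit:
arm_command([
  [0, 0, 0, 4.0, 0, 0, 5],
  [0, 0, 0, 7, 0, -0.1, 5],
  [0, 0, 0, 8.8, 0, -0.1, 5],
  [0, 0, 0, 8.8, 0, -0.1, 5],
  [0, 0, 0, 8.8, 0, -0.1, 1.5],
  [0, 0, 0, 8.8, 0, -0.1, 1.5],
  [0, 0, 0, 8.8, 0, -0.1, 1.5],
  [0, 0, 0, 8.8, 0, -0.1, 1.5],
], squeeze=40)

```text
time: 16.25
eef_pos: [0.6204, -0.0327, 0.046]
orientation: [0.029, 0.708, 0.03, -0.705]
contact_force: [-1.7, 5.8, 2.6]
opening: 0.0263
```

Emit:
arm_command([
  [0, 0, 0, 0, 0, 0, 1.5],
  [0, 0, 0, 0, 0, 0, 1.5],
  [0, 0, 0, -3, 0, 0, 1.5],
  [0, 0, 0, -7, 0, 0, 1.5],
  [0, 0, 0, -11, 0, 0, 1.5],
  [0, 0, 0, -13, 0, 0, 1.5],
  [0, 0, 0, -13, 0, 0, 1.5],
])

```text
time: 16.95
eef_pos: [0.6239, -0.0342, 0.1819]
orientation: [0.03, 0.712, 0.029, -0.701]
contact_force: [0.4, -0.4, -0.5]
opening: 0.0265
```

```bash
python3 - <<'E'
from h import *
c=cp([24,0,70])
im=shot('side','s9'); crop(im,310,100,110,100,6,'s9c')
rows([((c[0],c[1],.17),95),((c[0],c[1],.12),95)])
E
```

```text
t 17.00 pos [ 0.622  -0.0338  0.1787] yaw -85.3 x [ 0.009 -0.    -1.   ] open 0.0265 F [-0.6  0.6  0.7] q [-0.17  0.26  1.68  0.    1.19  1.32]
[-0.005, -0.009, -0.001, 0.73, -8.69, 15.0] rows 3.5
[-0.005, -0.009, -0.001, 5.73, -8.69, 15.04] rows 1.0
```

View pics/s9c.png

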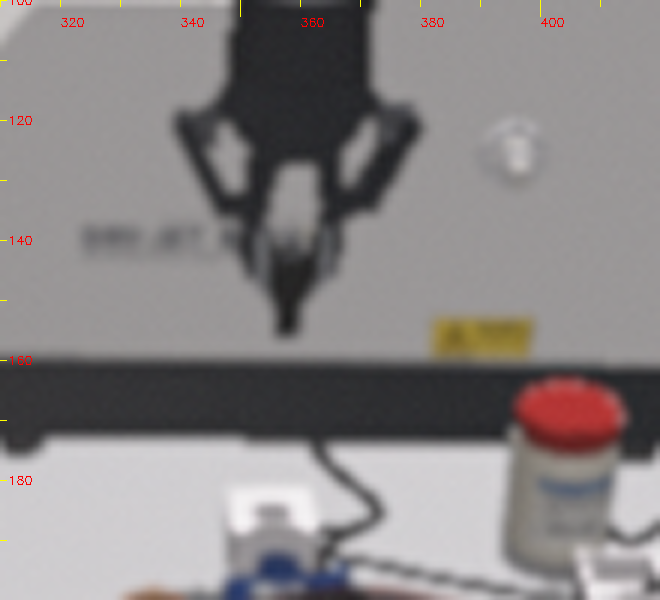

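Emit:
arm_command([
  [0, -0.009, 0, 0.4, -2, 3.4, 1.5],
  [0, -0.009, 0, 0.7, -4, 6.8, 1.5],
  [0, -0.009, 0, 0.7, -6, 10.4, 1.5],
  [0, -0.009, 0, 0.7, -8, 13.8, 1.5],
  [0, -0.009, 0, 0.7, -8.7, 14.9, 1.5],
  [0, -0.009, 0, 0.7, -8.7, 14.9, 1.5],
  [0, -0.009, 0, 0.7, -8.7, 14.9, 1.5],
])

```text
time: 17.7
eef_pos: [0.467, 0.0402, 0.1698]
orientation: [0.03, 0.707, 0.029, -0.706]
contact_force: [0.3, -0.1, 0.8]
opening: 0.0265
```

```bash
python3 - <<'E'
from h import *
c=cp([24,0,70])
im=shot('side','s10'); crop(im,290,120,110,100,6,'s10c')
im=shot('top','t10'); crop(im,310,150,120,110,6,'t10c')
rows([((c[0],c[1],.17),95),((c[0]+.001,c[1],.12),95)])
E
```

```text
t 17.80 pos [0.4679 0.0399 0.1704] yaw -85.3 x [ 0.001 -0.001 -1.   ] open 0.0266 F [ 0.3 -0.3 -0.3] q [-0.06 -0.05  2.03 -0.    1.15  1.43]
[-0.005, -0.001, -0.002, 0.04, -0.07, 0.24] rows 0.1
[-0.005, -0.001, -0.002, 5.04, -0.07, 0.15] rows 1.0
```

View pics/s10c.png

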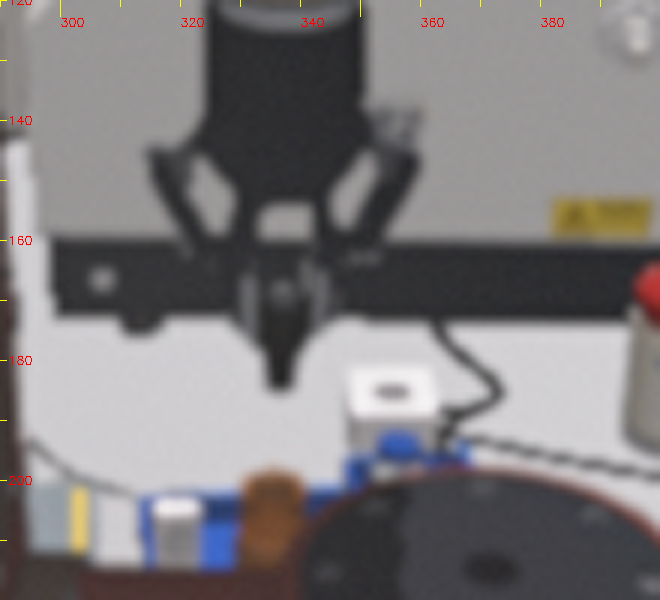

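View pics/t10c.png

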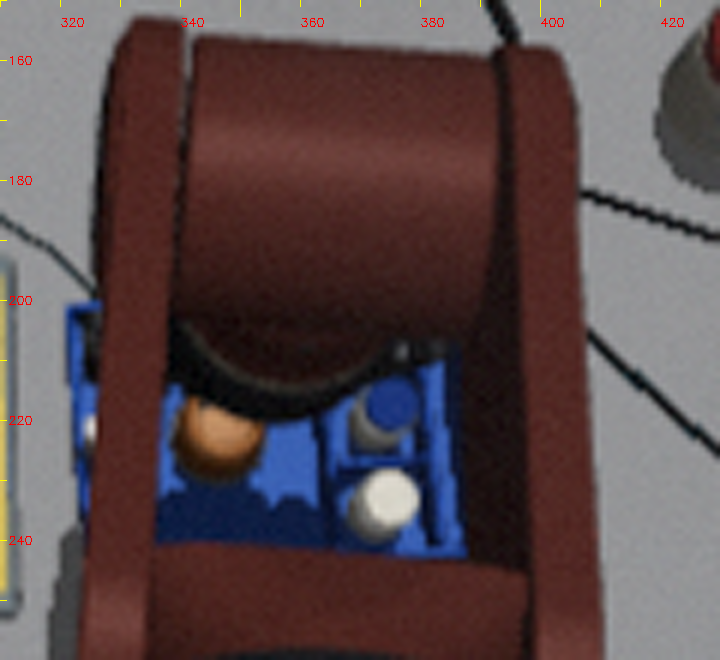

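```bash
python3 - <<'E'
from h import *
print(proj('side',(.4654,.0404,.07)),proj('side',(.4654-.0175,.0404,.07)),proj('side',(.4666,.0399,.130)),proj('side',(.4666-.0075,.0399,.130)))
E
```

```text
[336.37985768 201.62772721] [336.55146899 204.92435549] [336.81006248 184.92476204] [336.88798866 186.27668159]
```

Emit:
arm_command([
  [0, 0, 0, 3, -0.1, 0.15, 1.5],
  [0, 0, 0, 5, -0.15, 0.15, 1.5],
  [0, 0, 0, 6, -0.15, 0.15, 1.5],
  [0, 0, 0, 6.8, -0.15, 0.15, 1.5],
  [0, 0, 0, 7.2, -0.15, 0.15, 1.5],
  [0, 0, 0, 7.2, -0.15, 0.15, 1.5],
])

```text
time: 18.4
eef_pos: [0.4667, 0.041, 0.0984]
orientation: [0.03, 0.707, 0.028, -0.706]
contact_force: [-0.5, 0.1, 0.1]
opening: 0.0266
```

```bash
python3 - <<'E'
from h import *
im=shot('side','s11'); crop(im,290,130,110,100,6,'s11c')
c=cp([24,0,70])
rows([((c[0]+.001,c[1],.086),95)])
E
```

```text
t 18.45 pos [0.467  0.0411 0.0989] yaw -85.3 x [ 0.002 -0.002 -1.   ] open 0.0264 F [-0.4 -0.1  0.3] q [-0.06  0.06  2.08 -0.    1.    1.43]
[-0.005, -0.002, -0.002, 1.29, 0.06, 0.07] rows 0.3
```

View pics/s11c.png

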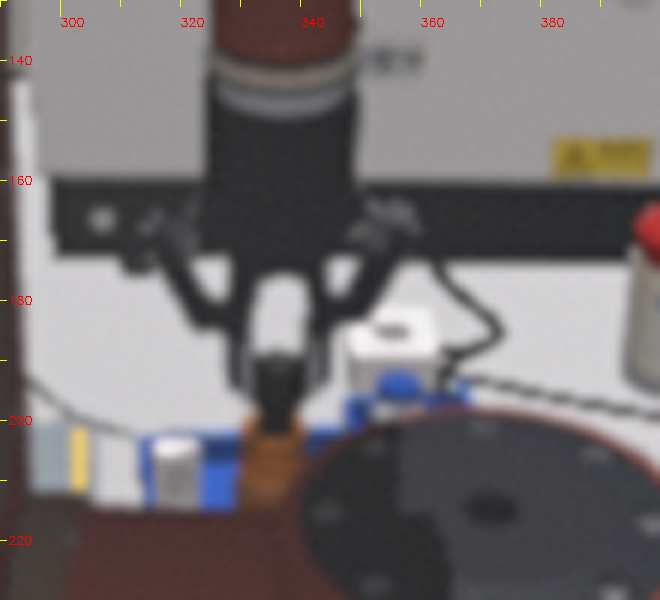

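Stopper is in the neck (tip below rim, row ~200), no force. Press on down.

Emit:
arm_command([
  [0, 0, 0, 0.5, 0, 0, 1.5],
  [0, 0, 0, 0.9, 0, 0, 1.5],
  [0, 0, 0, 1.2, 0, 0, 1.5],
  [0, 0, 0, 1.4, 0, 0, 1.5],
  [0, 0, 0, 1.6, 0, 0, 1.5],
  [0, 0, 0, 1.8, 0, 0, 1.5],
])

```text
time: 19.05
eef_pos: [0.4673, 0.0411, 0.0853]
orientation: [-0.03, -0.706, -0.029, 0.707]
contact_force: [-16.7, 1.4, 41.1]
opening: 0.0266
```

Emit:
arm_command([
  [0, 0, 0, -0.1, 0, 0, 1.5],
  [0, 0, 0, -0.1, 0, 0, 4.2],
  [0, 0, 0, -0.1, 0, 0, 4.2],
  [0, 0, 0, -2, 0, 0, 4.2],
  [0, 0, 0, -5, 0, 0, 4.2],
  [0, 0, 0, -8, 0, 0, 5],
])

```text
time: 19.65
eef_pos: [0.4661, 0.0413, 0.1645]
orientation: [-0.03, -0.705, -0.029, 0.708]
contact_force: [0.2, -0.1, 0.0]
opening: 0.0501
```

```bash
python3 - <<'E'
from h import *
im=shot('side','s12'); crop(im,290,130,110,100,6,'s12c')
c=cp([24,0,70])
rows([((.40,-.12,.25),95),((.40,-.2,.25),5)])
E
```

```text
t 19.70 pos [0.4703 0.0412 0.1705] yaw -85.3 x [ 0.006 -0.002 -1.   ] open 0.0503 F [2.5 0.9 2.6] q [-0.06 -0.04  2.03 -0.    1.15  1.43]
[-0.005, -0.006, -0.003, -7.96, 15.5, 8.29] rows 3.9
[1.566, -0.006, 0.002, -7.94, 23.47, 8.95] rows 10.5
```

View pics/s12c.png

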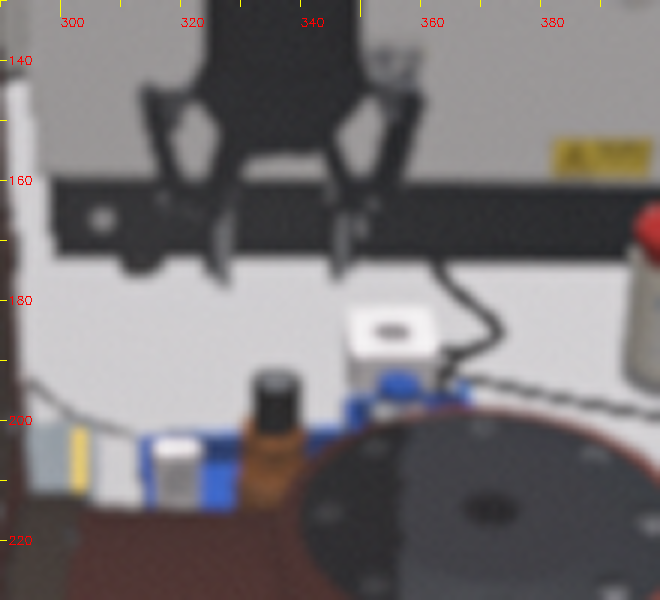

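Emit:
arm_command([
  [-0.14, 0, 0, -2, 3, 2, 5],
  [-0.28, 0, 0, -4, 6, 4, 5],
  [-0.42, 0, 0, -5, 10, 6, 5],
  [-0.56, 0, 0, -6, 14, 8, 5],
  [-0.7, 0, 0, -7, 18, 9, 5],
  [-0.84, 0, 0, -8, 22, 10, 5],
  [-0.98, 0, 0, -8, 26, 11, 5],
  [-1.12, 0, 0, -8, 28, 11, 5],
])

```text
time: 20.5
eef_pos: [0.3824, -0.2494, 0.2504]
orientation: [0.385, 0.595, 0.381, -0.593]
contact_force: [0.8, 0.0, -0.6]
opening: 0.05
```

```bash
python3 - <<'E'
from h import *
im=shot('side','s13'); crop(im,290,130,110,100,6,'s13c')
im=shot('top','t13'); crop(im,210,150,190,110,4,'t13c'); crop(im,300,180,110,80,7,'t13d')
print(proj('side',(.4654,.0404,.096)),proj('side',(.4654-.014,.0404,.07)))
rows([((.40,-.2,.25),5)])
E
```

```text
[336.49784292 194.59887382] [336.51682561 204.25853608]
t 20.60 pos [ 0.3828 -0.2499  0.2501] yaw -24.7 x [ 0.005 -0.003 -1.   ] open 0.0499 F [0.5 0.3 0.3] q [-0.73 -0.17  1.99  0.    1.32 -0.3 ]
[-0.518, 0.002, -0.006, 0.0, -0.52, -5.25] rows 3.5
```

View pics/s13c.png

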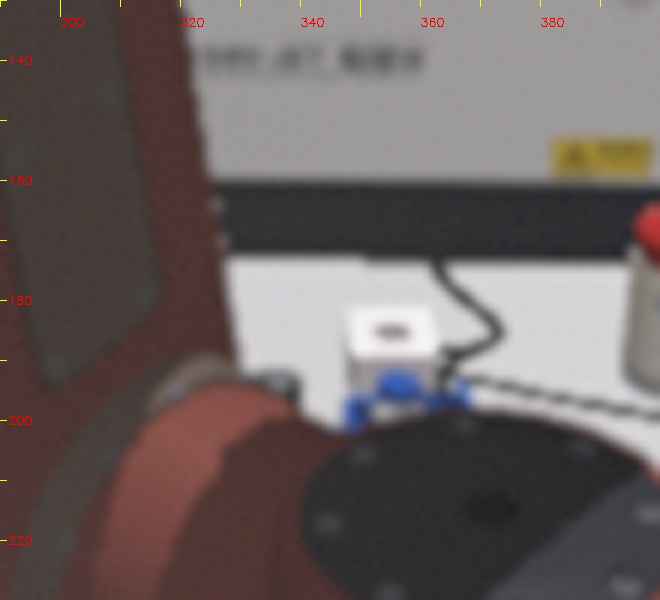

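View pics/t13d.png

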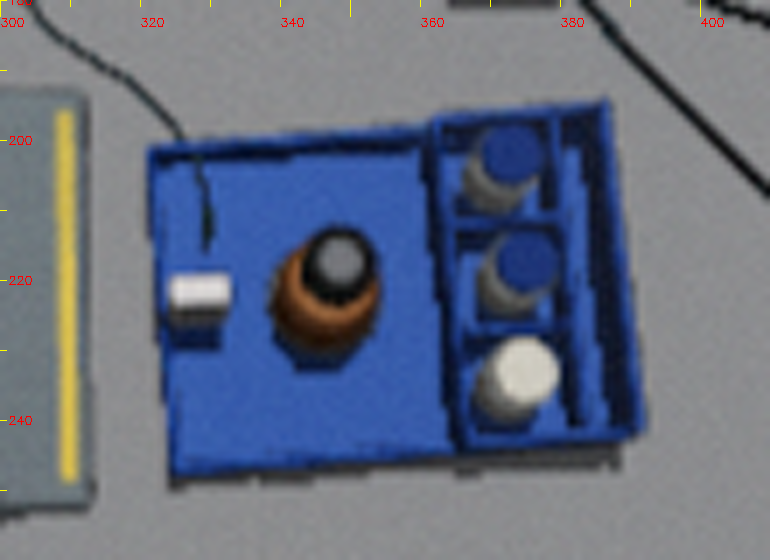

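```bash
python3 - <<'E'
from h import *
im=cv2.imread('pics/s12.png')[:,:,::-1]; crop(im,310,180,50,35,15,'s12d')
im=cv2.imread('pics/t13.png')[:,:,::-1]; crop(im,330,200,40,40,15,'t13e')
for z in(.096,.100,.104): 
  print(z,proj('top',(.4654,.0404,z)),proj('side',(.4654,.0404,z)),proj('side',(.4794,.0404,z)),proj('side',(.4514,.0404,z)))
print(proj('top',(.4654,.0404,.07)),proj('side',(.4514,.0404,.07)),proj('side',(.4479,.0404,.07)))
E
```

```text
0.096 [348.1549559  218.22771492] [336.49784292 194.59887382] [336.36023272 192.05623336] [336.63807767 197.19246388]
0.1 [348.25756047 217.9854717 ] [336.51616601 193.50202046] [336.37806132 190.96539519] [336.65691196 196.08960087]
0.104 [348.36101256 217.74122909] [336.53453495 192.40098334] [336.39593356 189.87044902] [336.67579443 194.98247656]
[347.50798389 219.75521338] [336.51682561 204.25853608] [336.55146899 204.92435549]
```

View pics/s12d.png

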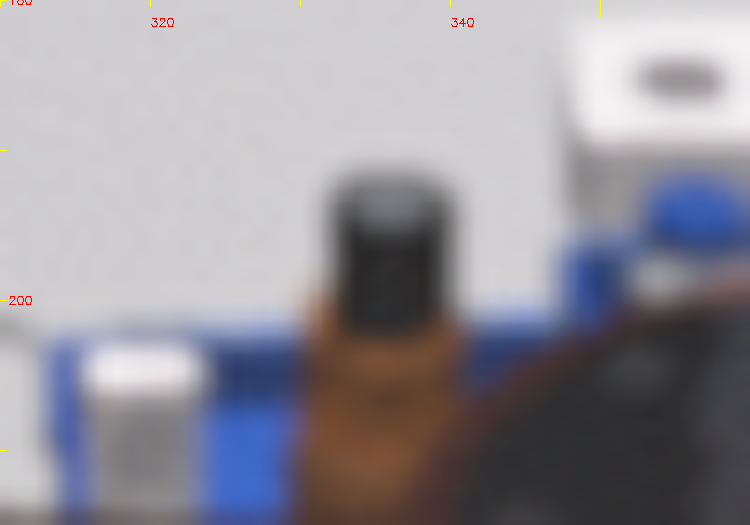

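View pics/t13e.png

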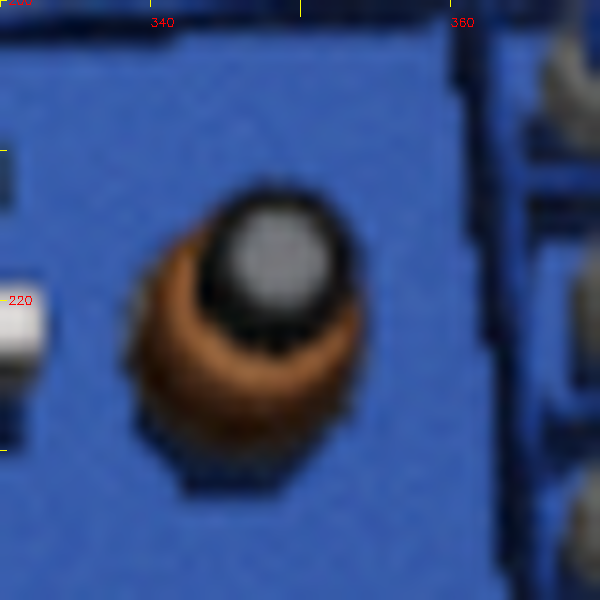

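```bash
python3 - <<'E'
from h import *
im=cv2.imread('pics/t13.png')[:,:,::-1].astype(float)
g=im[:,:,0]+im[:,:,1]-2*im[:,:,2]
sub=g[190:255,300:318]; sub=np.clip(sub-60,0,None)
pts=[]
for i,r in enumerate(sub):
    if r.sum()>100: pts.append((300+(r*np.arange(18)).sum()/r.sum(),190+i))
pts=np.array(pts); print(pts[0],pts[-1],len(pts))
W=np.array([atz('top',p,.0185) for p in pts])[3:-3]
a=np.polyfit(W[:,0],W[:,1],1); print('slope deg',np.degrees(np.arctan(a[0])),W[0],W[-1],'mid',W[:,:2].mean(0))
crop(im.astype(np.uint8),215,175,110,85,7,'t13f')
E
```

```text
[308.65745856 196.        ] [309.44274809 248.        ] 53
slope deg 2.1122660058631975 [0.52982991 0.14517097 0.0185    ] [0.40249291 0.14039511 0.0185    ] mid [0.46561322 0.14251192]
```

View pics/t13f.png

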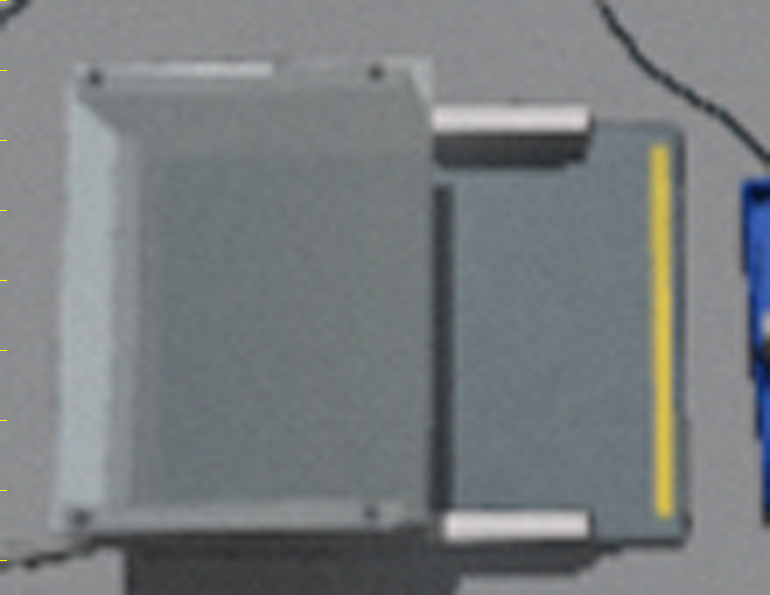

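```bash
cat >> h.py <<'E'
DOCK=np.array([.4659,.134,np.radians(92.1)])
def M3(p,pitch=0.):
    # caddy pose as transform: p x,y,yaw of underside centre (unpitched); nose-up pitch about tail bottom edge
    A=np.eye(4); A[:3,:3]=(Ro.from_euler('z',p[2])).as_matrix(); A[:2,3]=p[:2]
    B=np.eye(4); P=np.array([-.09,0,0]); Rm=Ro.from_euler('y',-pitch).as_matrix(); B[:3,:3]=Rm; B[:3,3]=P-Rm@P
    return A@B
def rowsM(cads, cur):  # move tool rigidly with caddy from pose cur (4x4) to list of 4x4
    s=ctrl.state(); r0=R0(); m=r0.as_matrix()
    G=np.eye(4); G[:3,:3]=m; G[:3,3]=s['eef_pos']
    print('t',s['time'],'pos',s['eef_pos'].round(4),'open',s['opening'].round(4),'F',s['contact_force'].round(1))
    for C in cads:
        W=C@np.linalg.inv(cur)@G; d=np.linalg.inv(G)@W
        print([*Ro.from_matrix(d[:3,:3]).as_rotvec().round(3).tolist(),*(d[:3,3]*100).round(2).tolist()])
E
python3 - <<'E'
from h import *
f=cp([75,0,0]); print(f)
rows([((f[0]-.03,f[1]-.1,.25),5),((f[0],f[1],.17),5),((f[0],f[1],.039),5)])
E
```

```text
[0.46092318 0.09121108 0.        ]
t 20.60 pos [ 0.3828 -0.2499  0.2501] yaw -24.7 x [ 0.005 -0.003 -1.   ] open 0.0499 F [0.5 0.3 0.3] q [-0.73 -0.17  1.99  0.    1.32 -0.3 ]
[-0.518, 0.002, -0.006, -0.04, -5.7, -23.91] rows 4.9
[-0.518, 0.002, -0.006, 7.94, -7.2, -34.26] rows 2.6
[-0.518, 0.002, -0.006, 21.04, -7.28, -34.26] rows 2.6
```

Emit:
arm_command([
  [-0.13, 0, 0, 0, -1.2, -4.9, 3.5],
  [-0.26, 0, 0, 0, -2.4, -9.8, 3.5],
  [-0.39, 0, 0, 0, -3.6, -14.7, 3.5],
  [-0.51, 0, 0, 0, -4.8, -19.5, 3.5],
  [-0.518, 0.002, -0.006, 0, -5.7, -23.9, 3.5],
  [-0.518, 0.002, -0.006, 4, -6.5, -29, 3.5],
  [-0.518, 0.002, -0.006, 7.9, -7.2, -34.2, 3.5],
  [-0.518, 0.002, -0.006, 7.9, -7.2, -34.2, 3.5],
])

```text
time: 21.4
eef_pos: [0.4587, 0.094, 0.1674]
orientation: [0.52, 0.477, 0.523, -0.478]
contact_force: [-1.2, -0.6, -0.2]
opening: 0.035
```

Emit:
arm_command([
  [0, 0, 0, 0, 0, 0, 3.5],
])

```text
time: 21.5
eef_pos: [0.4558, 0.0968, 0.1637]
orientation: [0.519, 0.474, 0.526, -0.479]
contact_force: [-0.7, 0.1, 0.2]
opening: 0.0352
```

```bash
python3 - <<'E'
from h import *
f=cp([75,0,0])
im=shot('side','s14'); crop(im,270,120,110,100,6,'s14c')
im=shot('top','t14'); crop(im,290,150,120,110,6,'t14c')
rows([((f[0],f[1],.039),5)])
E
```

```text
t 21.60 pos [0.457  0.0947 0.166 ] yaw 5.2 x [-0.008  0.    -1.   ] open 0.0351 F [-0.1  0.2  1.2] q [ 0.05 -0.04  2.04  0.    1.15 -0.04]
[0.003, -0.001, 0.008, 12.69, 0.46, 0.4] rows 2.5
```

View pics/s14c.png

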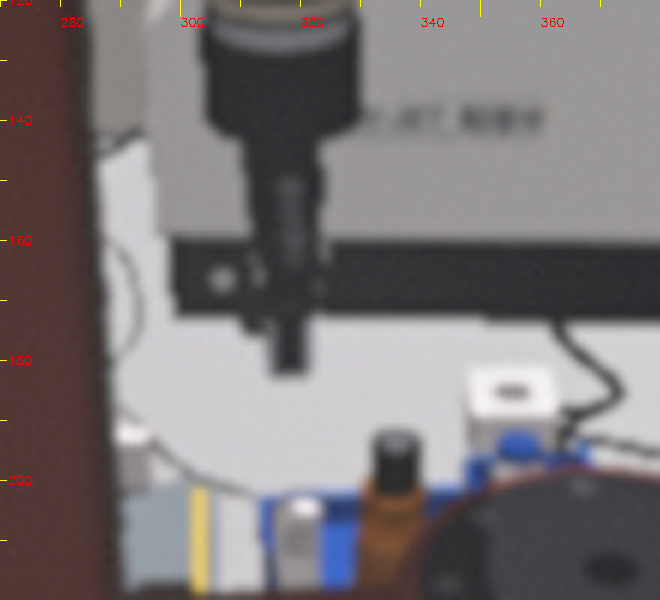

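View pics/t14c.png

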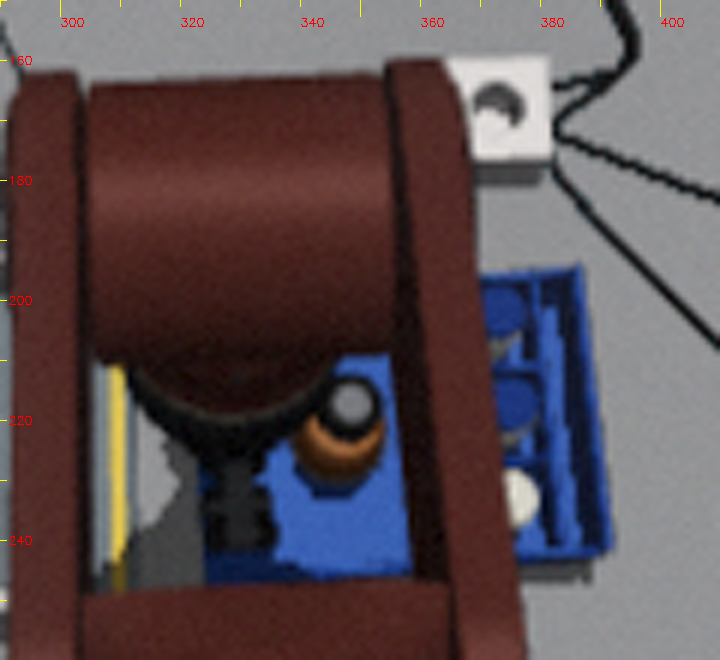

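Emit:
arm_command([
  [0, 0, 0.008, 4, 0.46, 0.4, 3.5],
  [0, 0, 0.008, 8, 0.46, 0.4, 3.5],
  [0, 0, 0.008, 11, 0.46, 0.4, 3.5],
  [0, 0, 0.008, 12.7, 0.46, 0.4, 3.5],
  [0, 0, 0.008, 12.7, 0.46, 0.4, 3.5],
])

```text
time: 22.1
eef_pos: [0.4589, 0.0899, 0.0374]
orientation: [0.52, 0.477, 0.523, -0.479]
contact_force: [-0.7, 0.8, -0.1]
opening: 0.0351
```

```bash
python3 - <<'E'
from h import *
f=cp([75,0,0])
im=shot('side','s15'); crop(im,270,130,110,100,6,'s15c')
rows([((f[0],f[1],.039),5)])
E
```

```text
t 22.15 pos [0.4605 0.0901 0.039 ] yaw 5.0 x [-0.001  0.001 -1.   ] open 0.0347 F [ 0.9 -0.5  0.7] q [ 0.04  0.17  2.1   0.    0.87 -0.05]
[0.001, -0.001, 0.001, -0.0, 0.05, -0.11] rows 0.0
```

View pics/s15c.png

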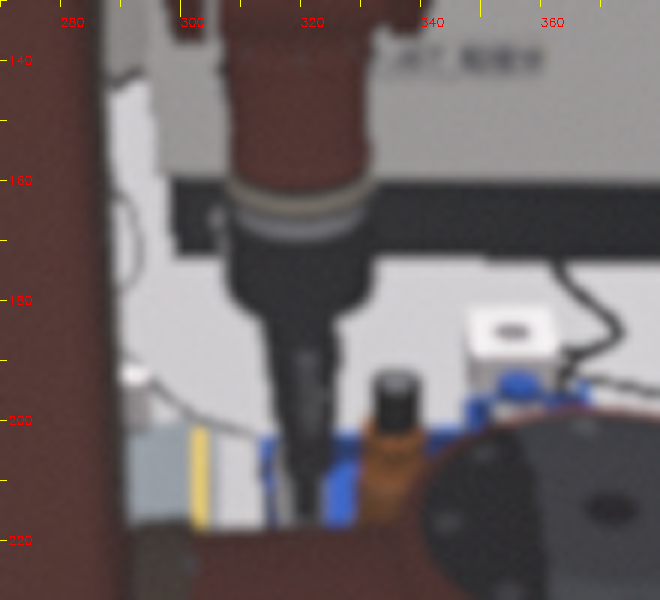

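Emit:
arm_command([
  [0, 0, 0, 0, 0, 0, 0.2],
  [0, 0, 0, 0, 0, 0, 0.2],
  [0, 0, 0, 0, 0, 0, 0.2],
  [0, 0, 0, 0, 0, 0, 0.2],
  [0, 0, 0, 0, 0, 0, 0.2],
  [0, 0, 0, 0, 0, 0, 0.2],
], squeeze=60)

```text
time: 22.75
eef_pos: [0.4627, 0.0896, 0.0412]
orientation: [0.523, 0.478, 0.521, -0.477]
contact_force: [-0.1, -3.4, 6.7]
opening: 0.0111
```

```bash
python3 - <<'E'
from h import *
c0=CAD
def pose(f): # f fraction of the way
    d=np.array([np.cos(DOCK[2]),np.sin(DOCK[2])])
    tgt=np.r_[DOCK[:2]-.070*d, DOCK[2]]
    return c0+(tgt-c0)*f
cur=M3(c0)
h=np.arcsin(.026/.18); print(np.degrees(h))
rowsM([M3(c0,h*.33),M3(c0,h*.67),M3(c0,h)]+[M3(pose(f),h) for f in (.2,.4,.6,.8,1)],cur)
E
```

```text
8.305109528050385Traceback (most recent call last):
  File "<stdin>", line 9, in <module>
  File "h.py", line 57, in rowsM
    print('t',s['time'],'pos',s['eef_pos'].round(4),'open',s['opening'].round(4),'F',s['contact_force'].round(1))
                                                           ^^^^^^^^^^^^^^^^^^
AttributeError: 'float' object has no attribute 'round'
```

```bash
sed -i "s/,'open',s\['opening'\].round(4)/,'open',round(s['opening'],4)/" h.py; cat >> h.py <<'E'
def posef(f,c0=CAD,lead=.020):
    d=np.array([np.cos(DOCK[2]),np.sin(DOCK[2])])
    tgt=np.r_[DOCK[:2]-(.09-lead)*d, DOCK[2]]
    return c0+(tgt-c0)*f
E
python3 - <<'E'
from h import *
c0=CAD.copy(); c0[0]+=.0015
h=np.arcsin(.026/.18)
rowsM([M3(c0,h*.33),M3(c0,h*.67),M3(c0,h)]+[M3(posef(f,c0),h) for f in (.2,.4,.6,.8,1)],M3(c0))
E
```

```text
t 22.75 pos [0.4627 0.0896 0.0412] open 0.0111 F [-0.1 -3.4  6.7]
[0.0, 0.048, 0.0, -0.78, 0.0, 0.22]
[0.0, 0.097, 0.0, -1.56, 0.0, 0.48]
[0.0, 0.145, 0.0, -2.32, 0.01, 0.77]
[0.011, 0.145, 0.001, -2.32, 0.15, -0.18]
[0.021, 0.145, 0.002, -2.32, 0.29, -1.13]
[0.031, 0.145, 0.002, -2.32, 0.43, -2.07]
[0.041, 0.145, 0.003, -2.32, 0.57, -3.02]
[0.051, 0.145, 0.004, -2.32, 0.71, -3.96]
```

Emit:
arm_command([
  [0, 0.024, 0, -0.39, 0, 0.11, 0.2],
  [0, 0.048, 0, -0.78, 0, 0.22, 0.2],
  [0, 0.073, 0, -1.17, 0, 0.35, 0.2],
  [0, 0.097, 0, -1.56, 0, 0.48, 0.2],
  [0, 0.121, 0, -1.94, 0, 0.62, 0.2],
  [0, 0.145, 0, -2.32, 0, 0.77, 0.2],
  [0, 0.145, 0, -2.32, 0, 0.77, 0.2],
  [0, 0.145, 0, -2.32, 0, 0.77, 0.2],
])

```text
time: 23.55
eef_pos: [0.4629, 0.082, 0.0641]
orientation: [0.483, 0.511, 0.557, -0.441]
contact_force: [0.4, 0.3, -4.1]
opening: 0.0108
```

```bash
python3 - <<'E'
from h import *
im=shot('side','s16'); crop(im,270,130,110,100,6,'s16c')
im=shot('top','t16'); crop(im,290,150,120,110,6,'t16c')
rows([])
c0=CAD.copy(); c0[0]+=.0015
h=np.arcsin(.026/.18)
rowsM([M3(posef(f,c0),h) for f in (.2,.4,.6,.8,1)],M3(c0,h))
E
```

```text
t 23.65 pos [0.4628 0.082  0.064 ] yaw 5.1 x [-0.011  0.143 -0.99 ] open 0.0113 F [ 0.4  0.1 -4.2] q [-0.07  0.13  2.1   0.18  0.94 -0.26]
t 23.65 pos [0.4628 0.082  0.064 ] open 0.0113 F [ 0.4  0.1 -4.2]
[0.01, -0.0, 0.001, 0.14, 0.14, -0.94]
[0.02, -0.0, 0.003, 0.27, 0.28, -1.88]
[0.03, -0.0, 0.004, 0.41, 0.42, -2.81]
[0.04, -0.0, 0.006, 0.54, 0.57, -3.75]
[0.051, -0.0, 0.007, 0.68, 0.71, -4.68]
```

View pics/s16c.png

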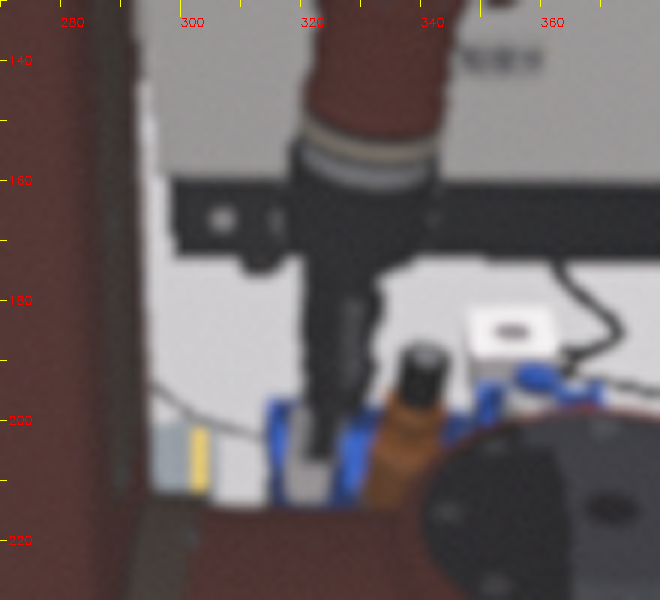

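View pics/t16c.png

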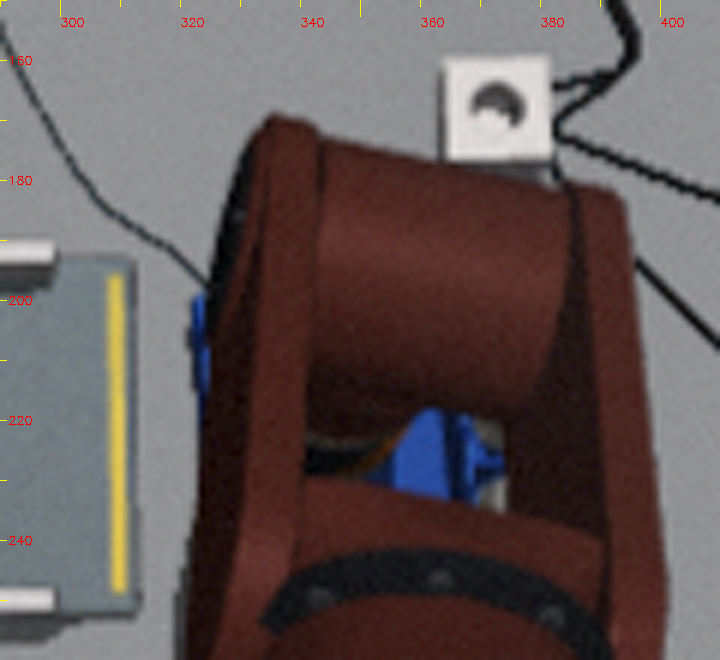

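Emit:
arm_command([
  [0.005, 0, 0, 0.07, 0.07, -0.47, 0.2],
  [0.01, 0, 0.001, 0.14, 0.14, -0.94, 0.2],
  [0.015, 0, 0.002, 0.2, 0.21, -1.4, 0.2],
  [0.02, 0, 0.003, 0.27, 0.28, -1.88, 0.2],
  [0.025, 0, 0.003, 0.34, 0.35, -2.35, 0.2],
  [0.03, 0, 0.004, 0.41, 0.42, -2.81, 0.2],
  [0.03, 0, 0.004, 0.41, 0.42, -2.81, 0.2],
])

```text
time: 24.35
eef_pos: [0.4644, 0.1118, 0.064]
orientation: [0.476, 0.519, 0.55, -0.448]
contact_force: [-0.4, 1.1, -3.2]
opening: 0.011
```

```bash
python3 - <<'E'
from h import *
im=shot('side','s17'); crop(im,270,130,110,100,6,'s17c')
im=shot('top','t17'); crop(im,290,150,120,110,6,'t17c')
rows([])
c0=CAD.copy(); c0[0]+=.0015
h=np.arcsin(.026/.18)
rowsM([M3(posef(f,c0),h) for f in (.6,.8,1)],M3(posef(.6,c0),h))
E
```

```text
t 24.45 pos [0.4645 0.1115 0.0641] yaw 3.4 x [-0.007  0.144 -0.989] open 0.0107 F [ 0.2  1.4 -3.3] q [-0.    0.13  2.09  0.18  0.93 -0.17]
t 24.45 pos [0.4645 0.1115 0.0641] open 0.0107 F [ 0.2  1.4 -3.3]
[-0.0, -0.0, 0.0, 0.0, -0.0, 0.0]
[0.01, -0.0, 0.001, 0.14, 0.11, -0.94]
[0.02, -0.0, 0.003, 0.28, 0.23, -1.88]
```

View pics/s17c.png

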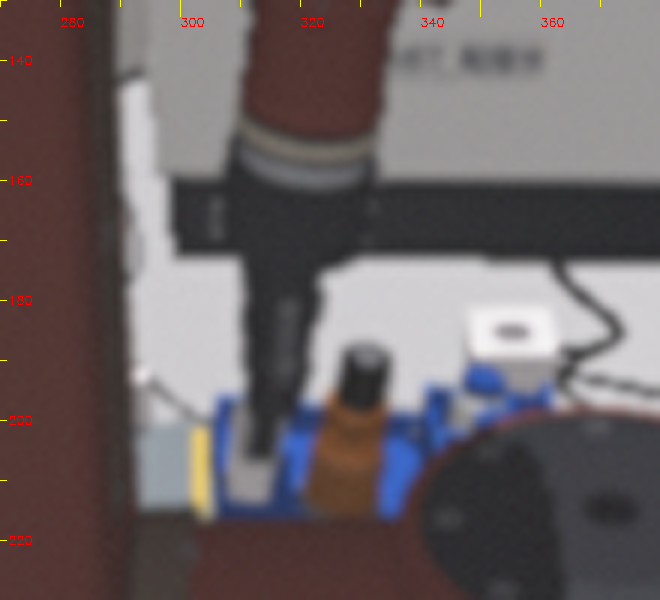

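View pics/t17c.png

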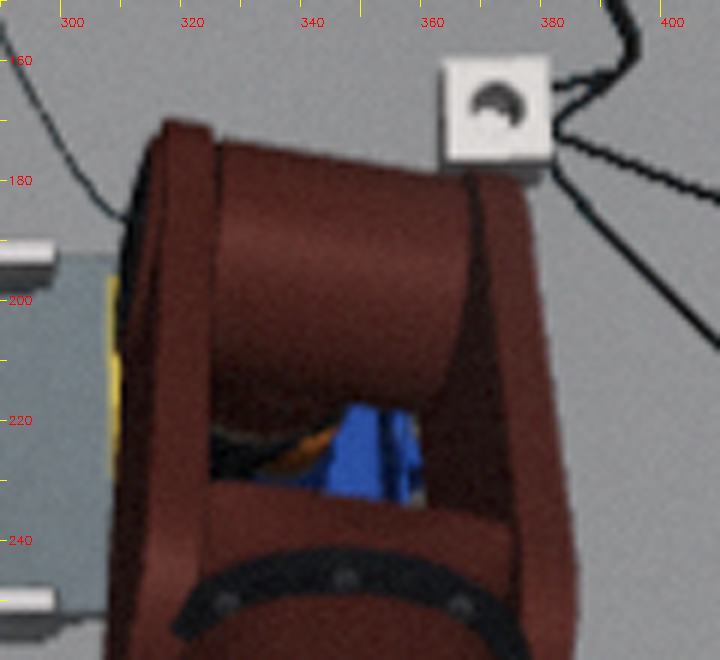

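Emit:
arm_command([
  [0.005, 0, 0, 0.07, 0.06, -0.47, 0.2],
  [0.01, 0, 0.001, 0.14, 0.11, -0.94, 0.2],
  [0.015, 0, 0.002, 0.21, 0.17, -1.4, 0.2],
  [0.02, 0, 0.003, 0.28, 0.23, -1.88, 0.2],
  [0.02, 0, 0.003, 0.34, 0.24, -2.3, 0.2],
  [0.02, 0, 0.003, 0.37, 0.25, -2.5, 0.2],
  [0.02, 0, 0.003, 0.37, 0.25, -2.5, 0.2],
])

```text
time: 25.15
eef_pos: [0.4654, 0.1375, 0.0642]
orientation: [0.471, 0.525, 0.545, -0.453]
contact_force: [0.3, 0.9, -3.6]
opening: 0.0111
```

```bash
python3 - <<'E'
from h import *
im=shot('side','s18'); crop(im,260,130,110,100,6,'s18c')
rows([])
h=np.arcsin(.026/.18); h2=np.arcsin(.0185/.18)
c=posef(1,lead=.026)
rowsM([M3(c,h+(h2-h)*f) for f in (.5,1)],M3(c,h))
E
```

```text
t 25.20 pos [0.4654 0.1374 0.0642] yaw 2.2 x [-0.004  0.145 -0.989] open 0.0108 F [-0.9  0.8 -3.8] q [ 0.05  0.14  2.08  0.18  0.92 -0.1 ]
t 25.2 pos [0.4654 0.1374 0.0642] open 0.0108 F [-0.9  0.8 -3.8]
[-0.0, -0.021, -0.0, 0.35, -0.0, -0.08]
[-0.0, -0.042, -0.0, 0.7, -0.0, -0.16]
```

View pics/s18c.png

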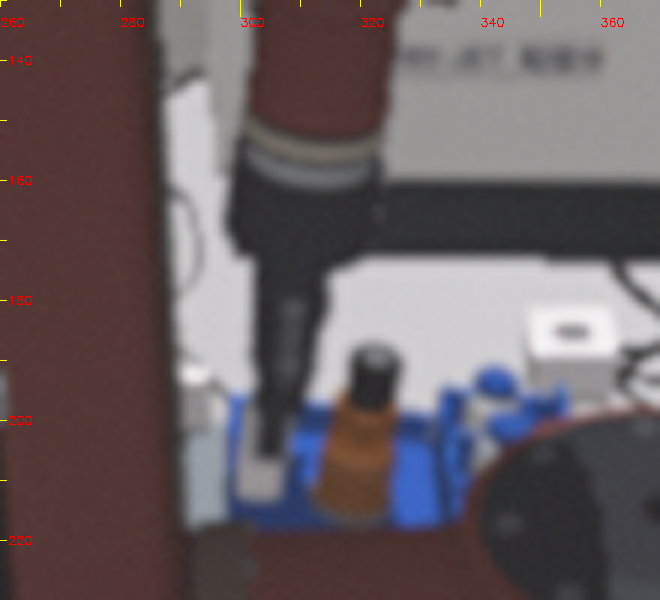

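Emit:
arm_command([
  [0, -0.008, 0, 0.15, 0, -0.03, 0.2],
  [0, -0.017, 0, 0.28, 0, -0.06, 0.2],
  [0, -0.025, 0, 0.42, 0, -0.1, 0.2],
  [0, -0.03, 0, 0.52, 0, -0.12, 0.2],
  [0, -0.03, 0, 0.52, 0, -0.12, 0.2],
])

```text
time: 25.7
eef_pos: [0.4654, 0.1392, 0.0597]
orientation: [0.48, 0.518, 0.538, -0.461]
contact_force: [-2.0, -2.3, 2.1]
opening: 0.0112
```

Emit:
arm_command([
  [0, 0, 0, 0, 0, 0, 3.5],
  [0, 0, 0, 0, 0, 0, 3.5],
  [0, 0, 0, 0, 0, 0, 3.5],
  [0, 0, 0, -2, 0, 0, 3.5],
  [0, 0, 0, -5, 0, 0, 3.5],
  [0, 0, 0, -10, 0, 0, 3.5],
  [0, 0, 0, -14, 0, 0, 3.5],
])

```text
time: 26.4
eef_pos: [0.4663, 0.123, 0.201]
orientation: [0.48, 0.518, 0.538, -0.46]
contact_force: [1.4, 0.5, 0.2]
opening: 0.0352
```

```bash
python3 - <<'E'
from h import *
rows([((.36,-.16,.25),2)])
E
```

```text
t 26.40 pos [0.4663 0.123  0.201 ] yaw 2.2 x [-0.002  0.115 -0.993] open 0.0352 F [1.4 0.5 0.2] q [ 0.04 -0.07  2.    0.12  1.21 -0.04]
[0.004, -0.116, -0.003, -8.12, -11.71, 27.11] rows 6.1
```

Emit:
arm_command([
  [0, -0.116, 0, -4, -1.5, 4, 3.5],
  [0, -0.116, 0, -8, -3.5, 8, 3.5],
  [0, -0.116, 0, -8, -5.5, 12, 3.5],
  [0, -0.116, 0, -8, -7.5, 16, 3.5],
  [0, -0.116, 0, -8, -9.5, 20, 3.5],
  [0, -0.116, 0, -8, -11, 24, 4.5],
  [0, -0.116, 0, -8, -11.7, 27, 4.5],
  [0, -0.116, 0, -8, -11.7, 27, 4.5],
])

```text
time: 27.2
eef_pos: [0.3591, -0.1616, 0.2488]
orientation: [0.509, 0.492, 0.507, -0.491]
contact_force: [0.3, -0.1, 0.8]
opening: 0.0451
```

```bash
python3 - <<'E'
from h import *
im=shot('top','t19'); crop(im,270,170,120,85,6,'t19c')
rows([])
E
```

```text
t 27.25 pos [ 0.3596 -0.16    0.2489] yaw 2.0 x [ 0.003 -0.    -1.   ] open 0.0451 F [-0.4  1.3 -0.4] q [-0.6  -0.32  2.11  0.    1.35 -0.63]
```

View pics/t19c.png

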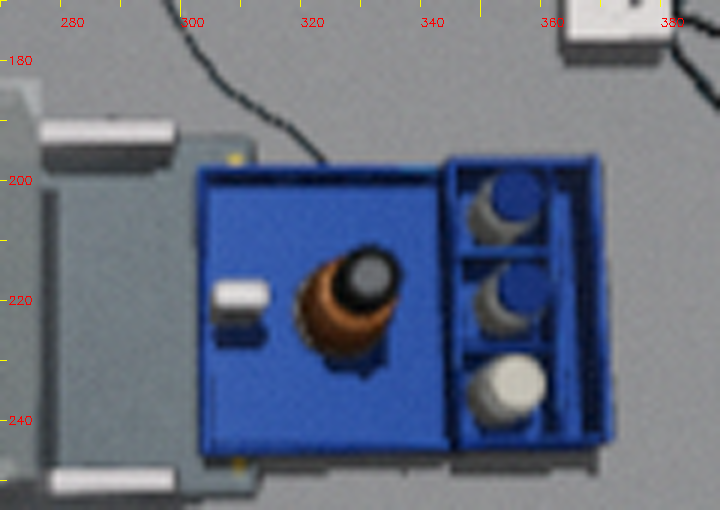

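```bash
cat >> h.py <<'E'
def fitP(L,uv,p0,pitch=None):
    L=np.array(L)*1e-3
    def f(p):
        M=M3(p[:3],p[3] if pitch is None else pitch); return (np.array([proj('top',M[:3,:3]@l+M[:3,3]) for l in L])-uv).ravel()
    r=least_squares(f,p0 if pitch is None else p0[:3]); return r.x,r.fun.reshape(-1,2)
def dockxy(p):
    d=np.array(p)-DOCK[:2]; c,s=np.cos(DOCK[2]),np.sin(DOCK[2]); return np.array([c*d[0]+s*d[1],-s*d[0]+c*d[1]])
E
python3 - <<'E'
from h import *
p,r=fitP([[90,-65,24],[90,65,24],[-90,-65,50],[-90,65,50],[74,0,62],[24,0,96]],[[303.2,198.3],[304,245.3],[369.7,196.2],[371.8,243.8],[310.1,218.7],[330.8,216]],[.468,.07,1.607,.11],pitch=.117)
print(p.round(4),np.degrees(p[2:]).round(2),r.round(1).tolist())
M=M3(p[:3],.117)
for l in ([-.09,0,0],[.09,0,0]): 
    w=M[:3,:3]@np.array(l)+M[:3,3]; print(w.round(4),dockxy(w[:2]).round(4))
E
```

```text
[0.4668 0.072  1.6077] [92.12] [[-0.4, -0.9], [-0.7, 0.2], [0.3, -0.6], [0.5, 0.1], [0.0, 0.2], [0.3, 0.8]]
[ 0.4702 -0.0179  0.    ] [-0.152   0.0013]
[0.4636 0.1607 0.021 ] [0.0268 0.0014]
```

```bash
cat >> h.py <<'E'
def dw(x,y,z):
    c,s=np.cos(DOCK[2]),np.sin(DOCK[2]); return (DOCK[0]+c*x-s*y, DOCK[1]+s*x+c*y, z)
E
python3 - <<'E'
from h import *
rows([(dw(-.185,.0013,.2),2.1),(dw(-.185,.0013,.034),2.1)])
E
```

```text
t 27.25 pos [ 0.3596 -0.16    0.2489] yaw 2.0 x [ 0.003 -0.    -1.   ] open 0.0451 F [-0.4  1.3 -0.4] q [-0.6  -0.32  2.11  0.    1.35 -0.63]
[-0.002, 0.0, -0.003, 4.93, 11.53, -10.52] rows 3.3
[-0.002, 0.0, -0.003, 21.53, 11.47, -10.52] rows 3.3
```

Emit:
arm_command([
  [0, 0, 0, 2, 4, -3.5, 6],
  [0, 0, 0, 4, 8, -7, 6],
  [0, 0, -0.003, 4.9, 11.5, -10.5, 6],
  [0, 0, -0.003, 9, 11.5, -10.5, 6],
  [0, 0, -0.003, 13, 11.5, -10.5, 6],
  [0, 0, -0.003, 17, 11.5, -10.5, 6],
  [0, 0, -0.003, 20, 11.5, -10.5, 6],
  [0, 0, -0.003, 21.4, 11.5, -10.5, 6],
])

```text
time: 28.05
eef_pos: [0.4692, -0.0486, 0.0321]
orientation: [0.507, 0.49, 0.511, -0.492]
contact_force: [-0.4, -0.2, -0.0]
opening: 0.06
```

```bash
python3 - <<'E'
from h import *
im=shot('top','t20'); crop(im,270,160,140,100,5,'t20c')
rows([(dw(-.178,.0013,.034),2.1),(dw(-.16,.0013,.034),2.1),(dw(-.10,.0013,.034),2.1)])
E
```

```text
t 28.10 pos [ 0.4684 -0.0486  0.0311] yaw 2.1 x [-0.007  0.002 -1.   ] open 0.0598 F [-1.1 -0.2 -1.6] q [-0.25  0.19  2.09  0.    0.86 -0.29]
[-0.0, -0.003, 0.007, -0.29, 0.29, -0.46] rows 0.1
[-0.0, -0.003, 0.007, -0.29, 0.29, -2.26] rows 0.4
[-0.0, -0.003, 0.007, -0.27, 0.29, -8.26] rows 1.2
```

View pics/t20c.png

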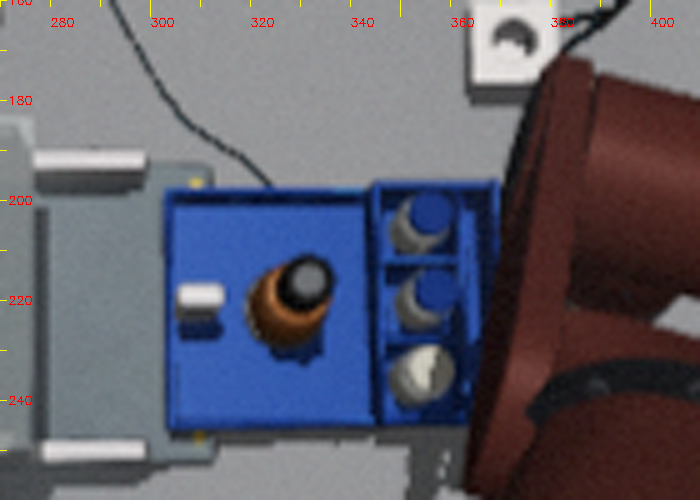

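Emit:
arm_command([
  [0, -0.003, 0.007, -0.3, 0.29, -0.5, 6],
  [0, -0.003, 0.007, -0.3, 0.29, -0.9, 6],
  [0, -0.003, 0.007, -0.3, 0.29, -1.3, 6],
  [0, -0.003, 0.007, -0.3, 0.29, -1.7, 6],
  [0, -0.003, 0.007, -0.3, 0.29, -2.1, 6],
  [0, -0.003, 0.007, -0.3, 0.29, -2.5, 6],
  [0, -0.003, 0.007, -0.3, 0.29, -2.9, 6],
  [0, -0.003, 0.007, -0.3, 0.29, -3.3, 6],
])

```text
time: 28.9
eef_pos: [0.4716, -0.0165, 0.0354]
orientation: [0.511, 0.491, 0.508, -0.491]
contact_force: [-0.1, -4.9, 2.5]
opening: 0.0602
```

```bash
python3 - <<'E'
from h import *
im=shot('top','t21'); crop(im,260,160,140,100,5,'t21c')
rows([(dw(-.12,.0013,.034),2.1)]); print(dockxy(ctrl.state()['eef_pos'][:2]))
E
```

```text
t 28.95 pos [ 0.4715 -0.0159  0.0353] yaw 2.1 x [ 0.003 -0.002 -1.   ] open 0.0600 F [ 0.6 -4.6  3. ] q [-0.18  0.18  2.1  -0.    0.86 -0.22]
[-0.0, 0.002, -0.003, 0.13, -0.14, -3.0] rows 0.6
[-1.49975480e-01 -9.75184067e-05]
```

View pics/t21c.png

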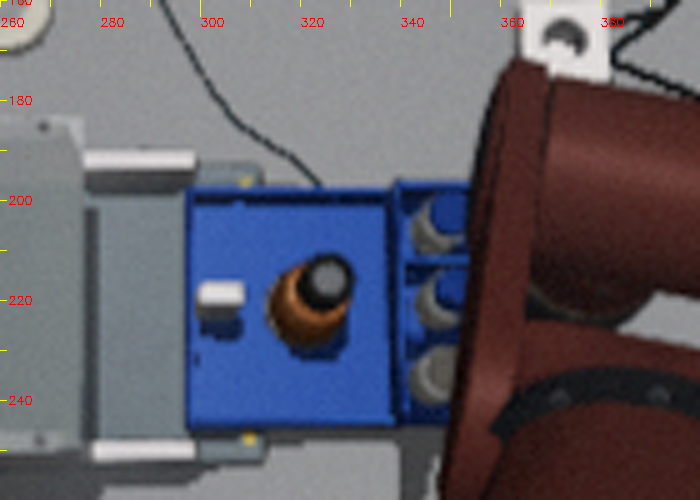

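Emit:
arm_command([
  [0, 0.002, -0.003, 0.05, -0.1, -0.5, 6],
  [0, 0.002, -0.003, 0.1, -0.1, -0.9, 6],
  [0, 0.002, -0.003, 0.1, -0.1, -1.3, 6],
  [0, 0.002, -0.003, 0.1, -0.1, -1.7, 6],
  [0, 0.002, -0.003, 0.1, -0.1, -2.1, 6],
  [0, 0.002, -0.003, 0.1, -0.1, -2.5, 6],
  [0, 0.002, -0.003, 0.1, -0.1, -2.9, 6],
  [0, 0.002, -0.003, 0.1, -0.1, -3.3, 6],
])

```text
time: 29.75
eef_pos: [0.4702, 0.0164, 0.0349]
orientation: [0.51, 0.491, 0.508, -0.491]
contact_force: [0.3, -6.0, 3.5]
opening: 0.0603
```

```bash
python3 - <<'E'
from h import *
im=shot('top','t22'); crop(im,240,160,140,100,5,'t22c')
im=shot('side','s22'); crop(im,240,150,130,90,6,'s22c')
rows([(dw(-.08,.0005,.036),2.1)]); print(dockxy(ctrl.state()['eef_pos'][:2]))
E
```

```text
t 29.85 pos [0.47   0.017  0.0349] yaw 2.1 x [ 0.002 -0.    -1.   ] open 0.0603 F [ 0.5 -3.4  2.9] q [-0.11  0.18  2.1  -0.    0.86 -0.15]
[0.0, 0.001, -0.002, -0.12, -0.03, -3.7] rows 0.7
[-0.11703601  0.00014638]
```

View pics/t22c.png

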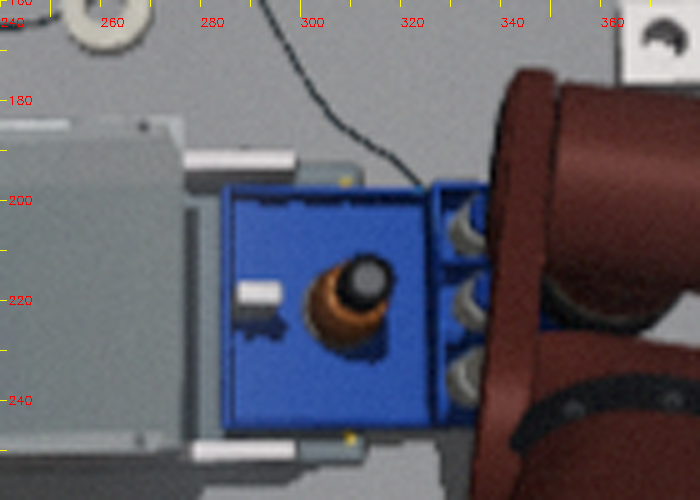

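View pics/s22c.png

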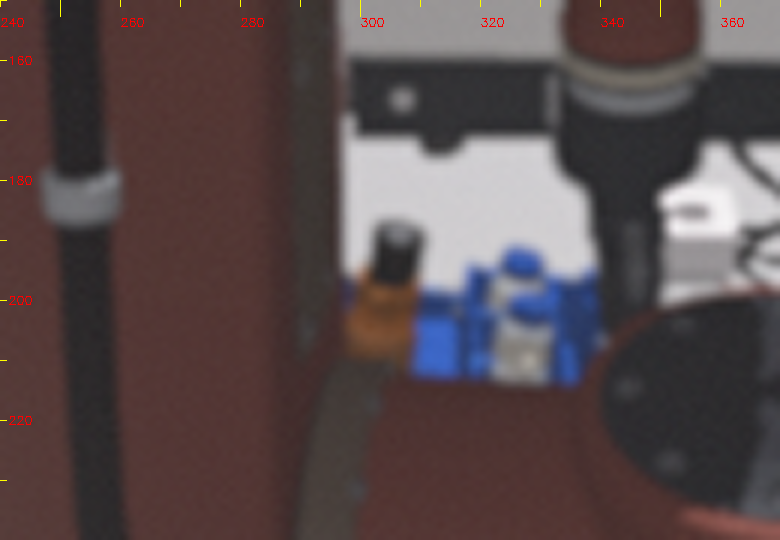

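Emit:
arm_command([
  [0, 0.001, -0.002, -0.1, 0, -0.5, 6],
  [0, 0.001, -0.002, -0.1, 0, -0.8, 6],
  [0, 0.001, -0.002, -0.1, 0, -1.1, 6],
  [0, 0.001, -0.002, -0.1, 0, -1.4, 6],
  [0, 0.001, -0.002, -0.1, 0, -1.7, 6],
  [0, 0.001, -0.002, -0.1, 0, -2.0, 6],
  [0, 0.001, -0.002, -0.1, 0, -2.0, 6],
])

```text
time: 30.55
eef_pos: [0.4693, 0.0368, 0.0359]
orientation: [0.509, 0.49, 0.509, -0.491]
contact_force: [0.7, -4.6, 1.4]
opening: 0.0603
```

```bash
python3 - <<'E'
from h import *
im=shot('top','t23'); crop(im,240,160,140,100,5,'t23c')
im=shot('side','s23'); crop(im,240,150,130,90,6,'s23c')
rows([(dw(-.08,.0005,.036),2.1)]); print(dockxy(ctrl.state()['eef_pos'][:2]))
E
```

```text
t 30.65 pos [0.4693 0.0368 0.0359] yaw 2.1 x [-0. -0. -1.] open 0.0599 F [ 1.1 -4.3  1.4] q [-0.07  0.18  2.1  -0.    0.86 -0.11]
[0.0, -0.0, 0.0, -0.01, -0.03, -1.72] rows 0.3
[-0.09724917  0.00017929]
```

View pics/t23c.png

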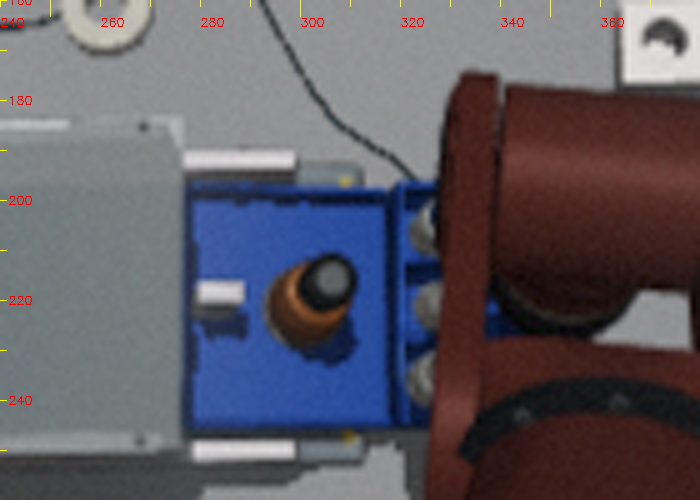

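View pics/s23c.png

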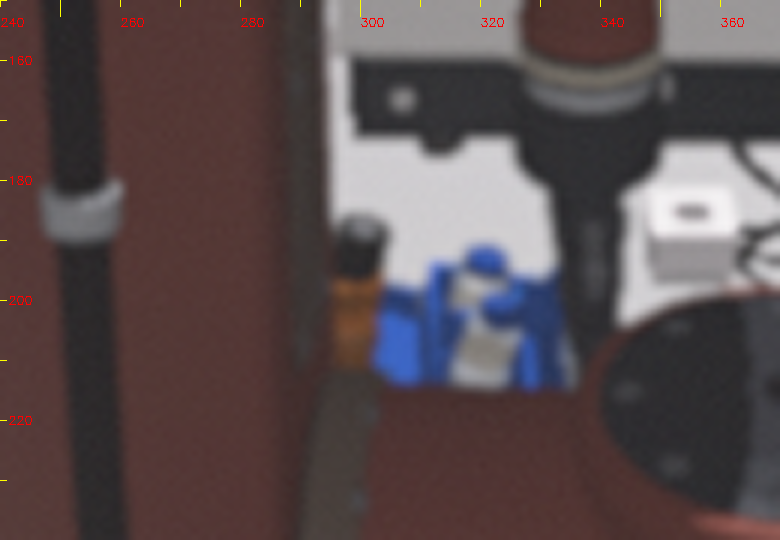

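Emit:
arm_command([
  [0, 0, 0, 0, 0, -0.5, 6],
  [0, 0, 0, 0, 0, -0.8, 6],
  [0, 0, 0, 0, 0, -1.1, 6],
  [0, 0, 0, 0, 0, -1.4, 6],
  [0, 0, 0, 0, 0, -1.7, 6],
  [0, 0, 0, 0, 0, -1.7, 6],
])

```text
time: 31.25
eef_pos: [0.4696, 0.0527, 0.0367]
orientation: [0.51, 0.49, 0.509, -0.491]
contact_force: [0.1, -8.9, 5.3]
opening: 0.0602
```

```bash
python3 - <<'E'
from h import *
im=shot('top','t24'); crop(im,240,160,140,100,5,'t24c')
im=shot('side','s24'); crop(im,240,150,130,90,6,'s24c')
rows([(dw(-.05,.0005,.036),2.1)]); print(dockxy(ctrl.state()['eef_pos'][:2]))
E
```

```text
t 31.35 pos [0.4696 0.0527 0.0367] yaw 2.2 x [ 0.001 -0.002 -1.   ] open 0.0598 F [ 0.7 -7.8  4.2] q [-0.04  0.18  2.09 -0.    0.86 -0.07]
[0.002, 0.002, -0.001, 0.06, -0.12, -3.14] rows 0.6
[-0.08135054 -0.00073718]
```

View pics/t24c.png

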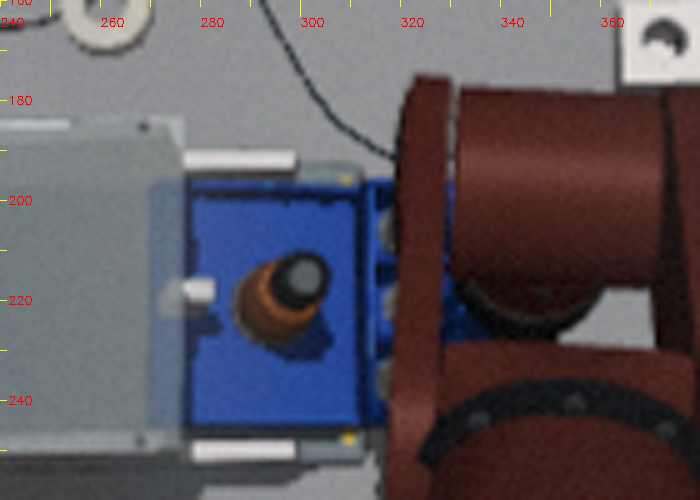

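View pics/s24c.png

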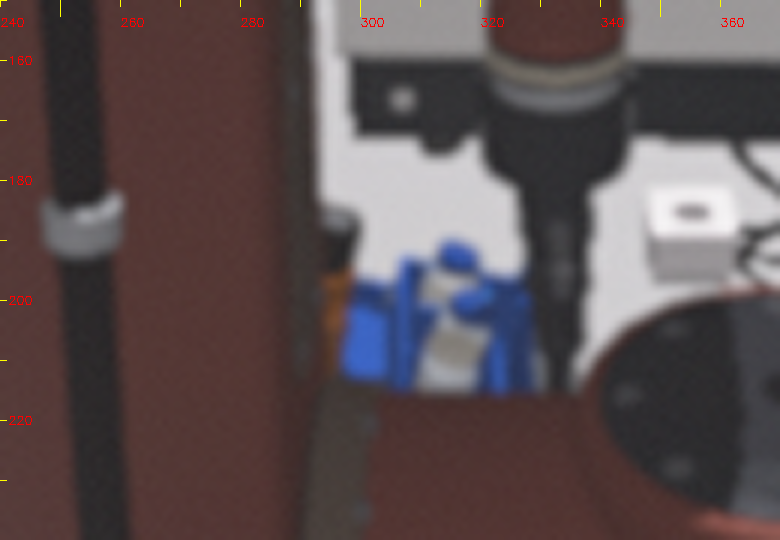

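Emit:
arm_command([
  [0, 0, 0, -0.3, 0, -0.1, 6],
  [0, 0, 0, -0.6, 0, -0.2, 6],
  [0, 0, 0, -0.9, 0, -0.3, 6],
  [0, 0, 0, -1.2, 0, -0.4, 6],
  [0, 0, 0, -1.5, 0, -0.5, 6],
  [0, 0, 0, -1.5, 0, -0.5, 6],
])

```text
time: 31.95
eef_pos: [0.4696, 0.0581, 0.0521]
orientation: [0.511, 0.49, 0.509, -0.49]
contact_force: [0.5, -0.2, 0.1]
opening: 0.0601
```

```bash
python3 - <<'E'
from h import *
im=shot('top','t25'); crop(im,240,160,140,100,5,'t25c')
im=shot('side','s25'); crop(im,240,150,130,90,6,'s25c')
rows([(dw(-.05,.0005,.036),2.1)]); print(dockxy(ctrl.state()['eef_pos'][:2]))
E
```

```text
t 32.05 pos [0.4693 0.0579 0.0517] yaw 2.2 x [ 0.001 -0.002 -1.   ] open 0.0600 F [ 0.4 -0.2 -0.1] q [-0.02  0.15  2.09 -0.    0.9  -0.06]
[0.002, 0.002, -0.001, 1.56, -0.11, -2.62] rows 0.6
[-0.07616323 -0.00065514]
```

View pics/t25c.png

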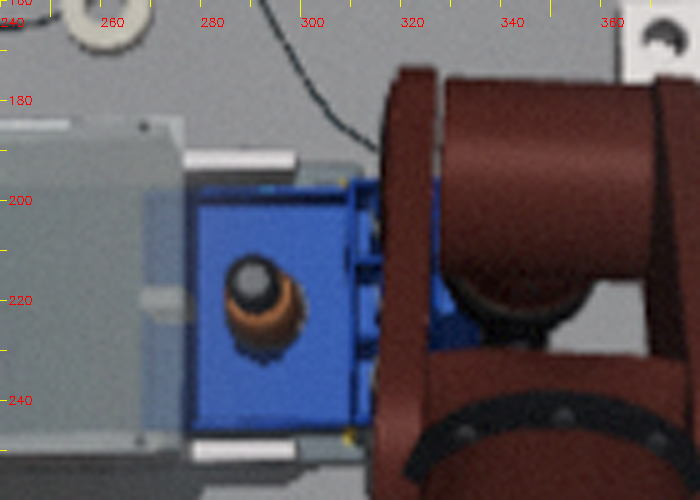

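View pics/s25c.png

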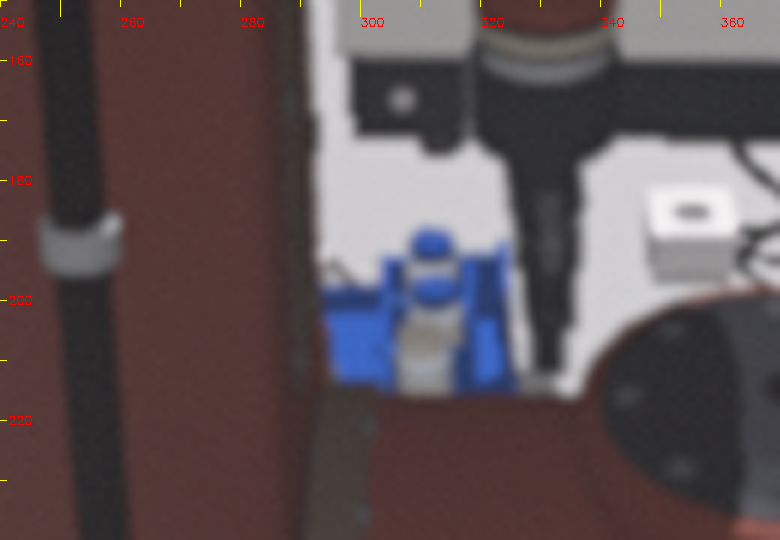

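Emit:
arm_command([
  [0, 0, 0, 0.3, -0.05, -0.6, 6],
  [0, 0, 0, 0.5, -0.1, -1.2, 6],
  [0, 0, 0, 0.5, -0.1, -1.8, 6],
  [0, 0, 0, 0.5, -0.1, -2.4, 6],
  [0, 0, 0, 0.5, -0.1, -3.0, 6],
  [0, 0, 0, 0.5, -0.1, -3.6, 6],
  [0, 0, 0, 0.5, -0.1, -4.2, 6],
  [0, 0, 0, 0.5, -0.1, -4.2, 6],
])

```text
time: 32.85
eef_pos: [0.4664, 0.1012, 0.0464]
orientation: [0.51, 0.49, 0.509, -0.49]
contact_force: [0.2, 0.8, -0.3]
opening: 0.0603
```

```bash
python3 - <<'E'
from h import *
im=shot('top','t26'); crop(im,220,160,140,100,5,'t26c')
rows([(dw(0,.0000,.047),2.1)]); print(dockxy(ctrl.state()['eef_pos'][:2]))
E
```

```text
t 32.90 pos [0.4662 0.101  0.0463] yaw 2.2 x [ 0. -0. -1.] open 0.0600 F [ 0.1  0.  -0.1] q [ 0.07  0.17  2.08 -0.    0.89  0.03]
[0.002, 0.0, -0.0, -0.07, 0.1, -3.3] rows 0.7
[-0.03297634  0.00090092]
```

View pics/t26c.png

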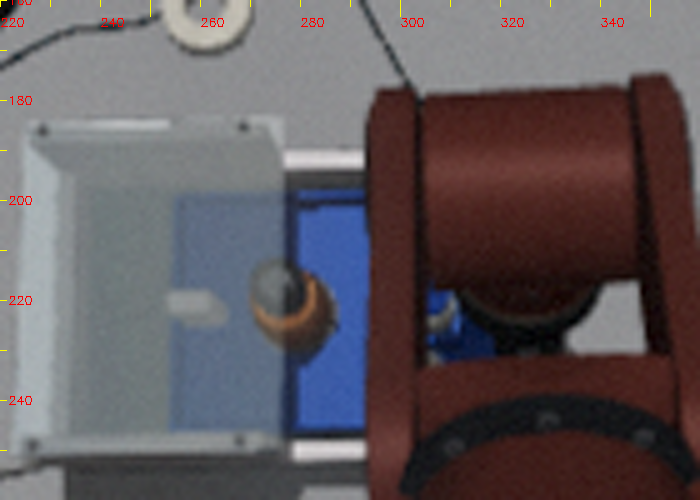

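Emit:
arm_command([
  [0, 0, 0, 0, 0, -0.6, 6],
  [0, 0, 0, 0, 0.05, -1.2, 6],
  [0, 0, 0, 0, 0.1, -1.8, 6],
  [0, 0, 0, 0, 0.1, -2.4, 6],
  [0, 0, 0, 0, 0.1, -3.0, 6],
  [0, 0, 0, 0, 0.1, -3.5, 6],
  [0, 0, 0, 0, 0.1, -3.5, 6],
])

```text
time: 33.6
eef_pos: [0.4657, 0.1372, 0.0462]
orientation: [0.509, 0.491, 0.51, -0.49]
contact_force: [0.1, 0.2, -0.0]
opening: 0.0602
```

```bash
python3 - <<'E'
from h import *
rows([(dw(-.05,.0,.047),2.1),(dw(-.1,0,.25),2.1)]); print(dockxy(ctrl.state()['eef_pos'][:2]))
E
```

```text
t 33.60 pos [0.4657 0.1372 0.0462] yaw 2.2 x [ 0.     0.001 -1.   ] open 0.0602 F [ 0.1  0.2 -0. ] q [0.14 0.19 2.06 0.   0.89 0.1 ]
[0.002, -0.001, -0.0, -0.09, 0.0, 5.32] rows 1.1
[0.002, -0.001, -0.0, -20.39, -0.0, 10.3] rows 4.2
[0.00324841 0.00011803]
```

Back off, rise, and swing aside to look.

Emit:
arm_command([
  [0, 0, 0, 0, 0, 3, 6],
  [0, 0, 0, 0, 0, 6, 6],
  [0, 0, 0, -4, 0, 9, 6],
  [0, 0, 0, -9, 0, 11, 6],
  [0, 0, 0, -14, 0, 14, 6],
  [0, 0, 0, -19, -3, 18, 6],
  [0, 0, 0, -20, -6, 22, 6],
  [0, 0, 0, -20, -9, 26, 6],
])

```text
time: 34.4
eef_pos: [0.4022, -0.1049, 0.2452]
orientation: [0.512, 0.492, 0.508, -0.488]
contact_force: [0.2, -1.5, -0.2]
opening: 0.0596
```

```bash
python3 - <<'E'
from h import *
im=shot('top','t27'); crop(im,215,170,110,90,7,'t27c')
im=shot('side','s27'); crop(im,215,140,110,110,5,'s27c')
rows([])
E
```

```text
t 34.50 pos [ 0.3997 -0.1078  0.2435] yaw 1.8 x [ 0.004 -0.001 -1.   ] open 0.0600 F [ 0.4  1.3 -0. ] q [-0.43 -0.27  2.08  0.    1.33 -0.47]
```

View pics/t27c.png

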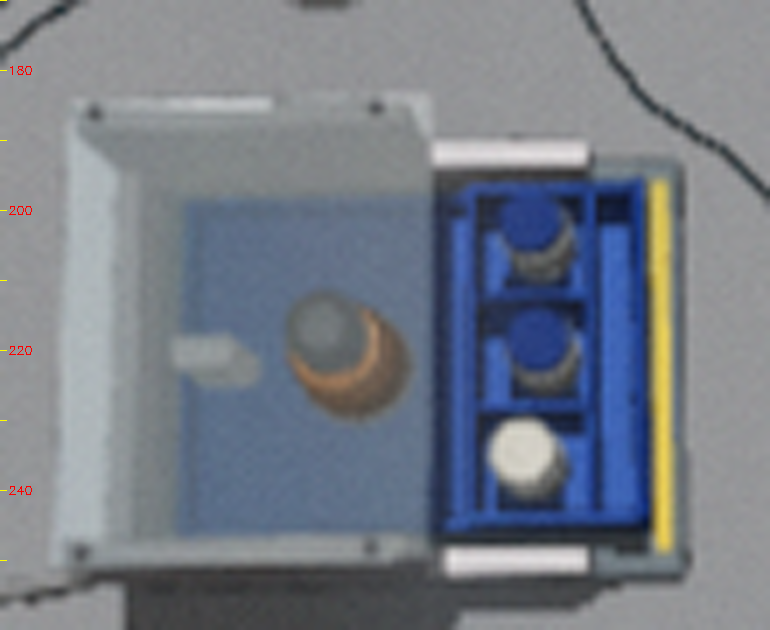

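View pics/s27c.png

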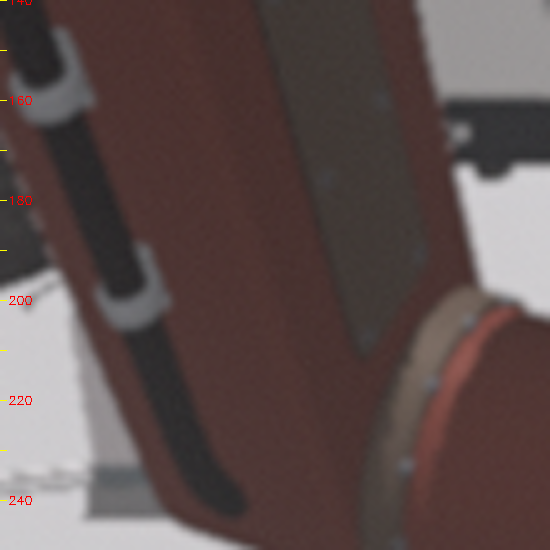

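```bash
python3 - <<'E'
from h import *
for uv,z in (((307.2,195.8),.068),((308.2,245.3),.068),((290.9,201.5),.082),((292,218),.082),((289.7,234),.082),((261.5,217),.114)): 
    w=atz('top',uv,z); print(uv,w.round(4),dockxy(w[:2]).round(4))
im=cv2.imread('pics/t27.png')[:,:,::-1]; crop(im,0,0,640,400,1,'t27f')
E
```

```text
(307.2, 195.8) [0.5282 0.1473 0.068 ] [ 0.011  -0.0627]
(308.2, 245.3) [0.3976 0.1415 0.068 ] [0.01  0.068]
(290.9, 201.5) [0.5093 0.1888 0.082 ] [ 0.0532 -0.0454]
(292, 218) [0.4659 0.1845 0.082 ] [ 0.0505 -0.0018]
(289.7, 234) [0.4244 0.189  0.082 ] [0.0565 0.0394]
(261.5, 217) [0.4623 0.258  0.114 ] [ 0.1241 -0.0009]
```

View pics/t27f.png

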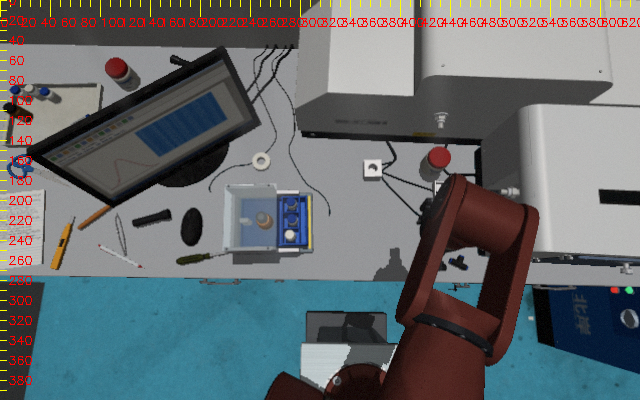

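```bash
python3 - <<'E'
from h import *
s=ctrl.state(); print(s['time'],s['opening'],s['contact_force'].round(1)); print(ctrl.hand_in())
E
```

```text
34.5 0.059954989320796556 [ 0.4  1.3 -0. ]
the job is handed in; nothing more can be done
None
```

The job is done and handed in at 34.5 s of the 208 s allowed; no verdict comes back.

- **Vials:** all three were there. The white-capped one stands in cell 2 and the two blue-capped ones in cells 1 and 0.
- **Stopper:** I pressed it into the flask until the force rose to about 41 N, with the tool within 1 mm of the height worked out for home. It then passed under the clear roof.
- **Docking:** I lifted only the leading end by the fin, to about 8°, and set it on the sill. I then pushed from behind with the open fingers. Just before it tipped onto the plinth, the tilt reached roughly 13–16° (estimated from the pictures). My fingers were holding the tail down, so I raised them and it settled flat.

**Last checks, from the top picture:**
- The tail is about 10 mm past the lip, and the caddy's width (131 mm) and the stopper's position match it lying flat.
- The vials are upright in their cells and the stopper is in the flask.
- The jar, mouse, tape spool and tee fitting look untouched.
- The gripper is open and well clear of everything.

The arm blocked the side camera at the end, so flatness rests on the top view alone. The earlier side view of the stopper was off the calibration by about 1 to 2 pixels; relative to the flask rim it agreed with home.

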